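# Press the dowels home

### The arm

A 7-joint arm with a two-finger parallel gripper is mounted at the origin on a cart in front of the work surface, level with it; the furniture and walls round the work are solid. World frame = base frame: x ahead of the robot, y to its left, z up, the work surface at z = 0. Lengths are in mm, angles in rad, forces in N, time in s.
With the tool pointing down it reaches from about 400 to 925 mm from the base axis. Payload 5.6 kg.
Tool frame: the origin (TCP) lies at the very end of the fingers, on their centre line; the grasp point (between the pads) lies 19 mm behind it (ctrl.grip_depth is the distance from the TCP to the grasp point, in mm); x points along the fingers, z is the direction in which the jaws open and shut, and the axes are right-handed (so a half turn about x gives the same grasp; the last joint's range is limited). The gripper opens to 85 mm and grips with 20 to 120 N. Pads are 22 mm wide; open, the fingers measure 114 mm over their backs; the gripper's body (76 mm by 85 mm) begins 54 mm behind the grasp point. The pads swing forward as they close: fully open they stand 13 mm farther back than shut.
Start: joints at [-1.262, 0.468, -0.012, 1.603, 0.006, 1.071, -0.056], TCP at [224.023, 610.182, 231.29] pointing down, gripper open.
Joint ranges: [-2.53, 2.53], [-0.31, 2.02], [-1.57, 1.55], [0.28, 2.44], [-1.29, 4.43], [0.15, 1.84], [-2.92, 2.92]. Speed limits (rad/s): [2.57, 2.57, 3.14, 3.14, 3.14, 3.14, 3.14].

### API

Orientations are given as a unit quaternion [x, y, z, w].
In Python, from rig import ctrl gives the robot as it stands.
- The arm moves only by the shell command python3 -m inch 'ROWS' [OPENING] [FORCE]. ROWS is JSON, one flat list of numbers, 6 for each row, row after row: the shift along the tool's x, y, z in mm, then the turn, a rotation vector about the tool's x, y, z in degrees. A call has 1 to 12 rows; each row shifts and turns the commanded pose from where the row before left it, along the tool's axes as they then stand; what a row does not reach is not made up. A row lasts 1/8 s, in which the tool goes at most 62.5 mm and 10.7 degrees, less where a joint would pass 70% of its speed; a pose out of reach is approached as far as the arm can. A call is refused whole if a number of a shift passes 62.5 or a number of a turn 10.7, either way. A call with a gripper value outside its range is refused whole. OPENING is the closure, from 0 (fully open) to 1 (shut), set as the call begins (- or left out, the last holds). The fingers move at their own pace and stop on an object; FORCE is the grip in N (left out, the last holds). Time passes only in rows, so rows that do not move let the fingers close. It gives the time, the measured TCP pose, the force and the opening at its end, in the units of the state.
- ctrl.get_state(): the state, without advancing time (a new reading comes with each control period).
- ctrl.get_image(name): name is "scene" or "top" or "wrist"; returns the picture (384x512x3 uint8, red, green, blue); there is no depth.
- ctrl.camera_info(name): a dict with "fx", "fy", "cx", "cy" (pixels), "pose" (4x4, takes a point from camera to world coordinates). Camera axes: x right, y up, looking along -z (the intrinsics and any distortion apply to the point x, -y, -z); pixel columns grow to the right and rows downward; lengths in mm; the calibration is good to about 2 mm. A picture is of the moment at which its call begins: read the wrist's pose just before it. camera_info takes no time and is no camera call; for the wrist camera it gives the pose at the moment of the call.
- ctrl.close_job(): hands the job in, once; it reports no verdict.
The state is a dict: "t": time; "joint_pos": joint angles; "joint_vel": joint speeds; "joint_efforts": joint torques, N m; "tcp_pos": TCP position; "ee_rot": TCP orientation; "ft_force": force on the tool from outside, world axes, zero at the start; "wrist_torque": the same for the moment, N m; "width": finger opening in mm.
Only numpy, scipy, OpenCV 4.12 (cv2) and the standard library are available. Lean on these libraries where they do the work, as an engineer would, in place of code of your own. Each camera call takes 0.05 s, during which the arm holds its last target.

### The job

Set the two dowelled blocks side by side, dowels up and in a neat row, in the press's loading tray, and slide the tray fully home under the ram with the red safety catch still on. Then flip the red catch over toward the front, pull the lever until the ram has pressed all four dowels flush and sits firmly on both blocks, and finish while still holding the lever there so that the joints stay squeezed. Leave the other tools where they lie.

Things in the scene. Friction and masses are not known exactly. Their poses are not given: they have to be found in the camera images.
- press: Grey lever press screwed down: base 235 x 120 x 18 mm, column, head (64 mm wide, 150 to 235 mm above the worktop, reaching 55 mm in front of the origin), ram over a tray. Origin at worktop level below the lever's axis, on the middle plane; z up, x to the back of the press (front is -x). Lever and catch are on its -y side.
- tray (a joint): Loading tray of the press, m: 0 = drawn out to the front, 0.125 = fully home under the ram, against its stop; slides along the press's +x with about 2 N of friction.
- tray_row (a point): Middle of the place for the row, on the tray's floor, 30 mm above the worktop; axes as the press. The row runs along x, each block's 60 mm length along y. Floor 72 mm wide (y), open sides; fences 10 mm high across it at the back (inner face x = +35 mm) and front (x = -44 mm). With the tray home it is under the middle of the ram.
- tray_bar (a point): Middle of the tray's round black pull bar, 12 mm thick and 72 mm long along y, 83 mm in front of tray_row and 43 mm above the worktop; free space above and in front of it.
- catch (a joint): Red safety catch, rad: 0 = on (its strut points backward and blocks a tooth on the lever's hub); grows as it is flipped up and over toward the front (-x of the press); clear of the tooth above 0.3, tab laid fully forward at 1.5, stop at 1.75. Stays where it is put (friction 0.05 N m).
- catch_tab (a point): Centre of a round 13 mm bar, 22 mm long along the press's y, on the catch's upright tab, 44 mm from the catch pivot (straight above it while on). The tab under it is 7 mm thick (x), 12 mm wide; push it from behind toward the front. The strut below lies level with the pivot, 10 mm thick, reaching 43 mm back.
- catch_pivot (a point): Pivot of the catch, on the -y side of the press's head, 235 mm above the worktop; it turns about the press's y axis.
- lever: Lever of the press; origin on its axis, on the press's middle plane, 190 mm up; turns about the press's y axis. Axes as the press at the start (angle 0, leaning back 20 degrees). Pulled to the front (-x of the press) and down; a spring returns it. Blocked at 0.05 rad while the catch is on. About 4 N at the knob at first, about 9 N while pressing the dowels.
- knob (a point): Centre of the black ball knob, 32 mm across, on the end of the lever's 13 mm rod; in the lever's frame at x +48, y -90, z +132 mm (140 mm from the axis); 322 mm above the worktop at the start; with the dowels flush and the ram on the blocks it is 89 mm in front of the axis and 108 mm above it.
- ram: Steel ram with a flat dark foot 78 x 62 x 14 mm; origin in the middle of the foot's underside, 83 mm above the worktop when up. Comes down 22 mm per rad of the lever: meets the dowels at 0.4 to 0.55 rad and sits on the blocks, 60 mm above the worktop, at about 1.04 rad; with no blocks it goes on to 1.35 rad.
- block_a: Brown wooden block, 34 x 60 x 30 mm (x, y, z), with two pale 10 mm dowels standing out of its top; origin at the centre of its underside, z up toward the dowels. Alike with block_b; either may be in front.
- block_b: Second brown block, same as block_a.
- block_a_dowel1 (a joint): Dowel at y = +17 mm of block_a, m: 0 = standing 14 mm proud of the top, 0.014 = flush. About 4 N to drive in; it stays where it is.
- block_a_dowel2 (a joint): Dowel at y = -17 mm of block_a, same.
- block_b_dowel1 (a joint): Dowel at y = +17 mm of block_b, same.
- block_b_dowel2 (a joint): Dowel at y = -17 mm of block_b, same.
- spanner: Bystander: steel spanner, 161 mm, lying near the front right.
- clamp: Bystander: blue C clamp, 166 x 109 x 20 mm, lying on the right.
- sanding_block: Bystander: black sanding block, 110 x 58 x 30 mm, on the right.
- marking_pencil: Bystander: red pencil, 166 mm, lying behind the tray.
Mind the look-alikes: they are no part of the job. Leave any pink or turquoise look-alike of the block_b alone.

How it is judged (in metres and radians):
On the way, in this order (a step that is already met when the one before it is completed fails the run):
1. both blocks lie side by side in the tray, let go, catch still on (horizontal distance between block_a and block_b between 0.032 and 0.042 m and y of block_a in the frame of tray_row between -0.01 and 0.01 m and x of block_a in the frame of tray_row between -0.034 and 0.03 m and z of block_a in the frame of tray_row between -0.004 and 0.004 m and angle between the x axis of each of block_a, block_b and the x axis of tray_row, either way round below 0.12 rad and angle between each of block_a, block_b's own z axis and vertical below 0.1 rad and y of block_b in the frame of tray_row between -0.01 and 0.01 m and x of block_b in the frame of tray_row between -0.034 and 0.03 m and z of block_b in the frame of tray_row between -0.004 and 0.004 m and contact force between the fingers and block_a below 0.1 N and contact force between the fingers and block_b below 0.1 N and value of joint catch below 0.3 rad), for 0.2 s.
2. the tray is fully home with the row in it, catch still on (horizontal distance between block_a and block_b between 0.032 and 0.042 m and y of block_a in the frame of tray_row between -0.01 and 0.01 m and x of block_a in the frame of tray_row between -0.034 and 0.03 m and z of block_a in the frame of tray_row between -0.004 and 0.004 m and angle between the x axis of each of block_a, block_b and the x axis of tray_row, either way round below 0.12 rad and angle between each of block_a, block_b's own z axis and vertical below 0.1 rad and y of block_b in the frame of tray_row between -0.01 and 0.01 m and x of block_b in the frame of tray_row between -0.034 and 0.03 m and z of block_b in the frame of tray_row between -0.004 and 0.004 m and value of joint tray above 0.12 m and value of joint catch below 0.3 rad), for 0.2 s.
3. the catch is flipped over, the lever still up (value of joint catch above 1 rad and x of knob in the frame of press above 0.03 m and value of joint tray above 0.12 m), for 0.2 s.
4. the lever is pulled and all four dowels are home (value of joint each of block_a_dowel1, block_a_dowel2, block_b_dowel1, block_b_dowel2 above 0.012 m and x of knob in the frame of press below -0.079 m), for 0.2 s.
At the end, for the whole second after the job is handed in: Blocks flat in the tray (centres 32-42 mm apart, within 10 mm of its middle line, square to 0.12 rad), tray within 5 mm of home, catch past 1.0 rad, dowels 12 mm or more in, fingers still on the lever (over 1 N), pulled past 0.95 rad (knob 79 mm before its axis), ram on each block with over 3 N (all of step 4 and horizontal distance between block_a and block_b between 0.032 and 0.042 m and y of block_a in the frame of tray_row between -0.01 and 0.01 m and x of block_a in the frame of tray_row between -0.034 and 0.03 m and z of block_a in the frame of tray_row between -0.004 and 0.004 m and angle between the x axis of each of block_a, block_b and the x axis of tray_row, either way round below 0.12 rad and angle between each of block_a, block_b's own z axis and vertical below 0.1 rad and y of block_b in the frame of tray_row between -0.01 and 0.01 m and x of block_b in the frame of tray_row between -0.034 and 0.03 m and z of block_b in the frame of tray_row between -0.004 and 0.004 m and contact force between the fingers and block_a below 0.1 N and contact force between the fingers and block_b below 0.1 N and value of joint tray above 0.12 m and value of joint catch above 1 rad and contact force between ram and block_a above 3 N and contact force between ram and block_b above 3 N and contact force between the fingers and lever above 1 N); the arm keeps its last pose, push and grip.
It fails at once if another tool is shifted more than 3 cm (distance of any of spanner, clamp, sanding_block, marking_pencil from where it was at the start of the episode above 0.03 m).
It also fails if it takes over 72 s, if anything falls off the work surface, if the arm or the gripper's body presses on something with over 40 N, if the wrist force passes 120 N, or if a joint passes its speed limit or range.

## Working session

There is one attempt and no reset: what is moved stays moved. The work goes in short steps, Python scripts to look and compute and a shell command to move; the robot and the scene stay as the last step left them, time stands still between calls to the robot, and variables do not carry over. Pictures are saved under pics/ and viewed, and the job is handed in when it is done.

```bash
ls; mkdir -p pics; python3 - <<'E'
from rig import ctrl
import cv2
s=ctrl.get_state();print(s)
for n in ["scene","top","wrist"]:
    c=ctrl.camera_info(n);print(n,c)
    im=ctrl.get_image(n);cv2.imwrite(f"pics/{n}0.png",im[:,:,::-1])
E
```

```text
pics
{'t': 0.0, 'joint_pos': array([-1.26195458,  0.46839887, -0.01158444,  1.60364354,  0.00599394,
        1.07139191, -0.0562746 ]), 'joint_vel': array([-1.00746576e-03,  1.07164539e-03,  8.92321911e-04, -5.36401716e-05,
        3.10265963e-03,  1.10371820e-03, -6.68775883e-04]), 'joint_efforts': array([ 4.05504375e-05, -5.32374144e+01,  2.18857219e-02, -2.51297969e+01,
        1.14876629e-02,  7.77601119e-03, -5.68395933e-06]), 'tcp_pos': array([223.88617537, 609.62140386, 230.31599576]), 'ee_rot': array([-0.40516064,  0.58029841,  0.40435646,  0.57930516]), 'ft_force': array([ 1.07432412,  1.10293871, -0.07885355]), 'wrist_torque': array([ 0.00650516, -0.00953219,  0.02317359]), 'width': 85.3387027207517}
scene {'fx': 446.37985433984034, 'fy': 446.37985433984034, 'cx': 257.89736230229187, 'cy': 195.3156026338598, 'pose': array([[-6.32138301e-01,  5.10762137e-01, -5.82686200e-01,
        -4.28943367e+02],
       [-7.74678001e-01, -4.00492968e-01,  4.89366302e-01,
         7.96510658e+02],
       [ 1.65880524e-02,  7.60741363e-01,  6.48843136e-01,
         1.21120072e+03],
       
[... 297 characters left out ...]
9575e-01, -9.84882296e-02,  1.71992742e-02,
         3.11802741e+01],
       [-3.50292769e-03,  2.06265175e-01,  9.78489861e-01,
         1.44993881e+03],
       [ 0.00000000e+00,  0.00000000e+00,  0.00000000e+00,
         1.00000000e+00]])}
wrist {'fx': 301.9650751798283, 'fy': 301.9650751798283, 'cx': 252.15154733568556, 'cy': 193.54672432991396, 'pose': array([[ 3.43457271e-01, -9.01556027e-01, -2.63123229e-01,
         1.58608303e+02],
       [ 9.39167573e-01,  3.29352511e-01,  9.74227578e-02,
         6.34427628e+02],
       [-1.17177817e-03, -2.80577359e-01,  9.59830700e-01,
         3.72739687e+02],
       [ 0.00000000e+00,  0.00000000e+00,  0.00000000e+00,
         1.00000000e+00]])}
```

View pics/scene0.png

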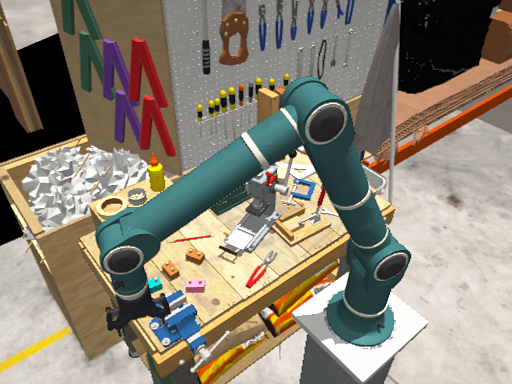

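View pics/top0.png

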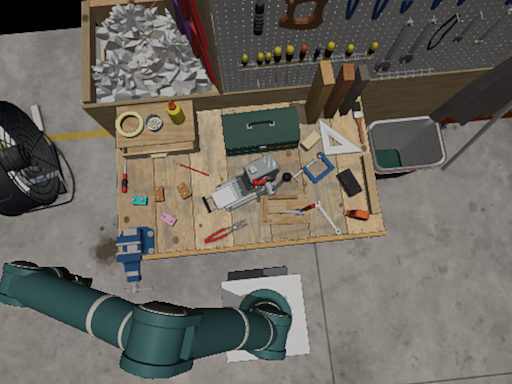

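View pics/wrist0.png

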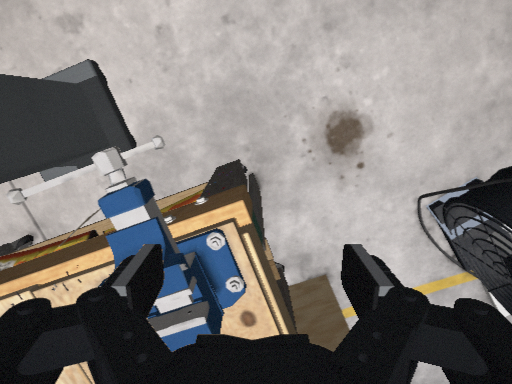

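The scene picture shows the press at about (262,200), with brown blocks at (170,270) and (195,257). In the top picture the blocks are at (159,194) and (184,190), the tray handle is near (208,204), and the knob is at (287,177).

```bash
cat > h.py <<'E'
import numpy as np,cv2
from rig import ctrl
from scipy.spatial.transform import Rotation as R
def ray(c,u,v):
    P=np.array(c['pose']);d=P[:3,:3]@np.array([(u-c['cx'])/c['fx'],-(v-c['cy'])/c['fy'],-1]);return P[:3,3],d
def at(c,u,v,z):
    o,d=ray(c,u,v);return o+d*(z-o[2])/d[2]
def tri(*a):
    A=np.zeros((3,3));b=np.zeros(3);
    for c,u,v in a:
        o,d=ray(c,u,v);d=d/np.linalg.norm(d);M=np.eye(3)-np.outer(d,d);A+=M;b+=M@o
    x=np.linalg.solve(A,b);
    res=[]
    for c,u,v in a:
        o,d=ray(c,u,v);d=d/np.linalg.norm(d);res.append(round(float(np.linalg.norm((np.eye(3)-np.outer(d,d))@(x-o))),1))
    return x.round(1),res
def proj(c,p):
    P=np.array(c['pose']);q=P[:3,:3].T@(np.array(p)-P[:3,3]);return c['cx']+c['fx']*q[0]/-q[2],c['cy']-c['fy']*q[1]/-q[2]
def crop(im,x0,y0,x1,y1,k,name):
    o=cv2.resize(im[y0:y1,x0:x1,::-1],None,fx=k,fy=k,interpolation=cv2.INTER_CUBIC)
    for x in range((x0+9)//10*10,x1,10): cv2.putText(o,str(x),((x-x0)*k,8),0,.3,(0,0,255),1);cv2.line(o,((x-x0)*k,10),((x-x0)*k,16),(0,0,255),1)
    for y in range((y0+9)//10*10,y1,10): cv2.putText(o,str(y),(0,(y-y0)*k+4),0,.3,(0,0,255),1);cv2.line(o,(20,(y-y0)*k),(26,(y-y0)*k),(0,0,255),1)
    cv2.imwrite(f"pics/{name}.png",o)
E
python3 - <<'E'
from h import *
a=cv2.imread("pics/scene0.png")[:,:,::-1];b=cv2.imread("pics/top0.png")[:,:,::-1]
crop(a,140,150,330,290,4,"sc1");crop(b,120,140,320,255,4,"tc1")
E
```

```text
(no output)
```

View pics/sc1.png

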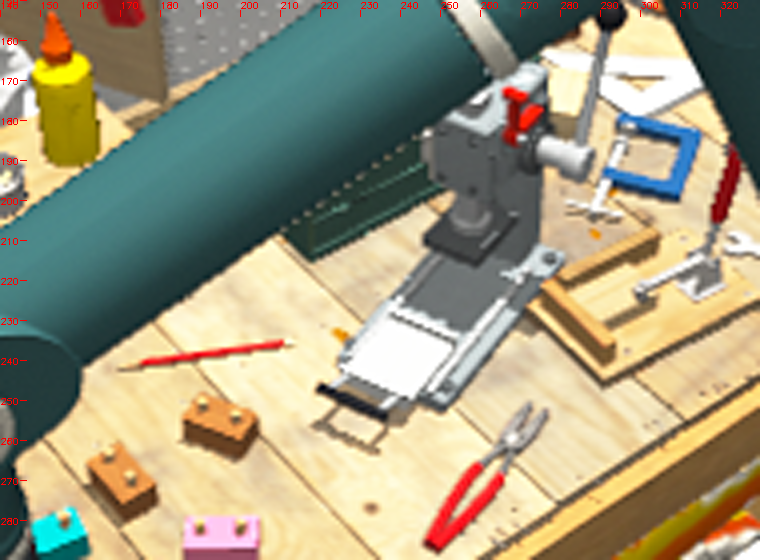

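View pics/tc1.png

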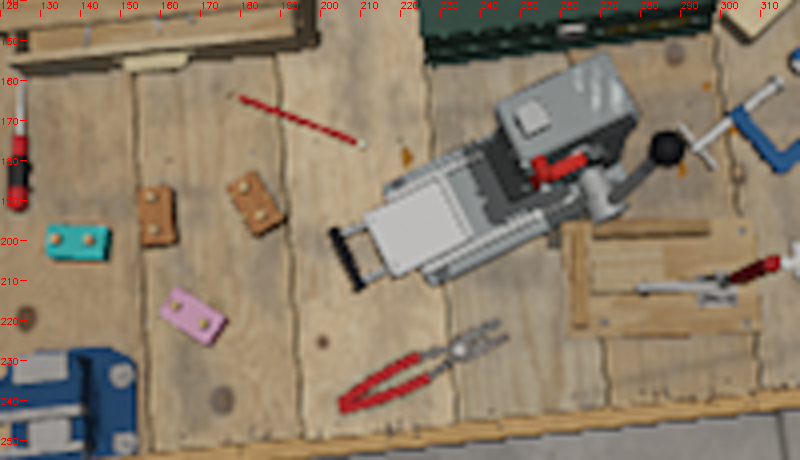

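```bash
python3 - <<'E'
from h import *
s=ctrl.camera_info("scene");t=ctrl.camera_info("top")
for n,a,b in [("L1",(167,263),(157.5,189)),("L2",(173,269.5),(157.5,197)),("R1",(190.5,250.5),(180,185.5)),("R2",(198.5,253.5),(184.5,193.5)),("knob",(292.5,154),(286,177)),("barleft",(221,246.5),(203.5,198)),("barright",(240,253),(209.5,211)),("tabtop",(267,174),(254,183))]:
    print(n,*tri((s,*a),(t,*b)),at(s,*a,43).round(),at(t,*b,43).round())
E
```

```text
L1 [545.1 380.4  32. ] [0.1, 0.1] [536. 384.  43.] [543. 378.  43.]
L2 [510.2 380.3  31.3] [2.5, 2.5] [499. 383.  43.] [510. 379.  43.]
R1 [549.  286.1  29.2] [3.0, 3.0] [535. 290.  43.] [548. 286.  43.]
R2 [515.2 271.3  31.4] [0.3, 0.3] [506. 276.  43.] [513. 270.  43.]
knob [ 476.6 -115.1  313.1] [1.8, 1.8] [ 747. -391.   43.] [ 540. -148.   43.]
barleft [487.  194.2  39.9] [0.5, 0.5] [484. 195.  43.] [487. 194.  43.]
barright [424.1 167.7  45.2] [9.2, 9.2] [418. 161.  43.] [431. 174.  43.]
tabtop [478.3  -6.5 274.8] [1.9, 1.9] [ 705. -204.   43.] [528. -15.  43.]
```

```bash
cat >> h.py <<'E'
def down(yaw_deg):
    # tool x down, tool z (jaws) at heading yaw
    z=np.array([np.cos(np.radians(yaw_deg)),np.sin(np.radians(yaw_deg)),0]);x=np.array([0,0,-1.]);y=np.cross(z,x)
    return R.from_matrix(np.stack([x,y,z],1))
def plan(p1,r1,n,start=None):
    """rows for a straight line with constant turn; prints per row tool shift and turn"""
    s=ctrl.get_state()
    p0=np.array(s['tcp_pos']);r0=R.from_quat(s['ee_rot'])
    if start: p0,r0=start
    rv=(r0.inv()*r1).as_rotvec()/n; d=(np.array(p1)-p0)/n
    rr=r0
    for i in range(n):
        print(np.r_[rr.inv().apply(d),np.degrees(rv)].round(1).tolist())
        rr=rr*R.from_rotvec(rv)
def info():
    s=ctrl.get_state();r=R.from_quat(s['ee_rot']).as_matrix()
    print("t",round(s['t'],2),"tcp",s['tcp_pos'].round(1),"w",round(s['width'],1),"f",s['ft_force'].round(1),"\n x",r[:,0].round(3),"y",r[:,1].round(3),"z",r[:,2].round(3),"jawhead",np.degrees(np.arctan2(r[1,2],r[0,2])).round(1),"q",s['joint_pos'].round(2))
E
python3 - <<'E'
from h import *
info()
c=ctrl.camera_info("wrist");s=ctrl.get_state();r=R.from_quat(s['ee_rot'])
print(r.inv().apply(c['pose'][:3,3]-s['tcp_pos']),r.inv().apply(-c['pose'][:3,2]))
plan([460,330,260],down(22),12)
E
```

```text
t 0.15 tcp [223.9 609.8 230.5] w 85.2 f [-0.3 -0.1 -0.7] 
 x [-0.    -0.001 -1.   ] y [-0.939  0.345 -0.   ] z [ 0.345  0.939 -0.001] jawhead 69.8 q [-1.26  0.47 -0.01  1.6   0.01  1.07 -0.06]
[-142.33794108   69.75802824    0.49501496] [ 9.59860727e-01 -2.80475970e-01  7.83518659e-04]
[-2.4, -26.5, -15.1, 4.0, -0.0, 0.0]
[-2.4, -27.5, -13.2, 4.0, -0.0, 0.0]
[-2.4, -28.3, -11.3, 4.0, -0.0, 0.0]
[-2.4, -29.1, -9.3, 4.0, -0.0, 0.0]
[-2.4, -29.6, -7.2, 4.0, -0.0, 0.0]
[-2.4, -30.1, -5.2, 4.0, -0.0, 0.0]
[-2.4, -30.4, -3.1, 4.0, -0.0, 0.0]
[-2.4, -30.5, -0.9, 4.0, -0.0, 0.0]
[-2.5, -30.5, 1.2, 4.0, -0.0, 0.0]
[-2.5, -30.3, 3.3, 4.0, -0.0, 0.0]
[-2.5, -30.0, 5.4, 4.0, -0.0, 0.0]
[-2.5, -29.6, 7.5, 4.0, -0.0, 0.0]
```

```bash
python3 - <<'E'
from h import *
plan([505,350,250],down(22),8)
E
```

```text
[-2.4, -44.2, -18.4, 6.0, -0.0, 0.0]
[-2.4, -45.9, -13.7, 6.0, -0.0, 0.0]
[-2.4, -47.0, -8.8, 6.0, -0.0, 0.0]
[-2.4, -47.7, -3.9, 6.0, -0.0, 0.0]
[-2.4, -47.8, 1.1, 6.0, -0.0, 0.0]
[-2.4, -47.5, 6.1, 6.0, -0.0, 0.0]
[-2.4, -46.6, 11.0, 6.0, -0.0, 0.0]
[-2.4, -45.2, 15.8, 6.0, -0.0, 0.0]
```

```bash
python3 -m inch '[-2.4,-44,-18,6,0,0,-2.4,-46,-14,6,0,0,-2.4,-47,-9,6,0,0,-2.4,-47.5,-4,6,0,0,-2.4,-48,1,6,0,0,-2.4,-47.5,6,6,0,0,-2.4,-46.5,11,6,0,0,-2.4,-45,16,6,0,0,0,0,0,0,0,0,0,0,0,0,0,0]' 0; python3 - <<'E'
from h import *
info()
im=ctrl.get_image("wrist");cv2.imwrite("pics/w1.png",im[:,:,::-1]);np.save("w1.npy",ctrl.camera_info("wrist"),allow_pickle=True)
im=ctrl.get_image("top");crop(im,120,140,320,255,4,"tc2")
E
```

```text
t: 1.4
tcp_pos: [503.8, 350.4, 250.1]
ee_rot: [-0.134, 0.695, 0.134, 0.694]
ft_force: [-0.7, 0.2, 0.2]
width: 85.4
t 1.4 tcp [503.8 350.4 250.1] w 85.4 f [-0.7  0.2  0.2] 
 x [-0.001  0.    -1.   ] y [-0.373  0.928  0.   ] z [ 0.928  0.373 -0.001] jawhead 21.9 q [-0.87  0.39  0.27  1.69 -0.12  1.08 -0.18]
```

View pics/w1.png

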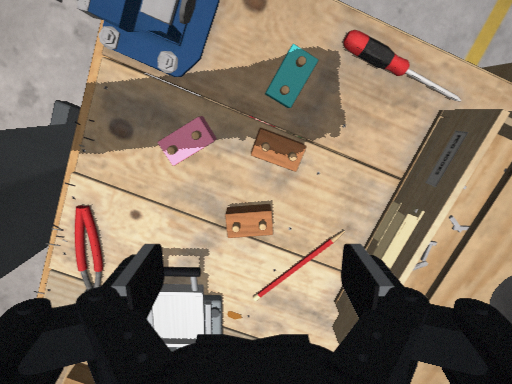

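The wrist view shows the brown blocks at (278,148) and (249,221), and the tray bar's end at (180,272) with a finger partly in front of it.

```bash
python3 - <<'E'
from h import *
a=cv2.imread("pics/w1.png")[:,:,::-1];crop(a,210,110,330,250,5,"w1c")
E
```

```text
(no output)
```

View pics/w1c.png

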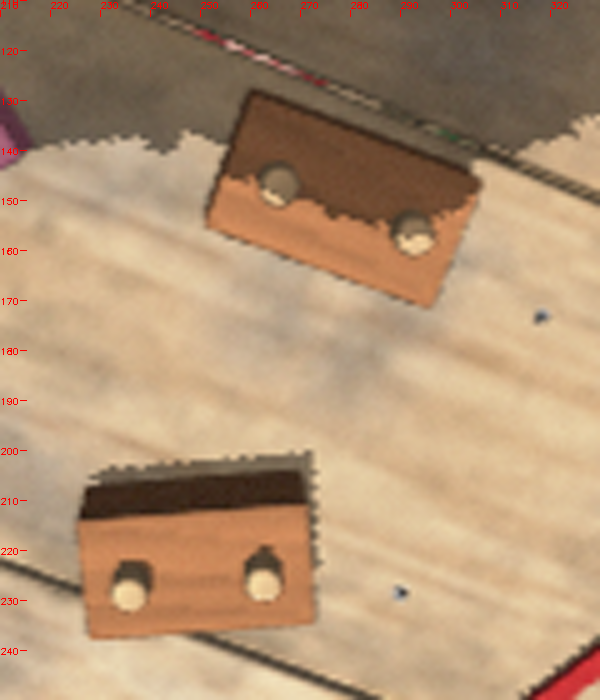

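```bash
python3 - <<'E'
from h import *
c=np.load("w1.npy",allow_pickle=True).item()
for n,cor,dw in [("R",[(225.5,214),(271,210.5),(273,234),(228.5,237.5)],[(236,229),(262.5,227)]),("L",[(259.5,128.5),(306,147),(296,171),(251,155)],[(265.5,147.5),(293,157)])]:
    P=np.array([at(c,*q,30) for q in cor])[:,:2];D=np.array([at(c,*q,44) for q in dw])[:,:2]
    print(n,P.round(1).tolist(),"centre",P.mean(0).round(1),"sides",[np.linalg.norm(P[i]-P[i-1]).round(1) for i in range(4)])
    v=(P[1]-P[0])+(P[2]-P[3]);print(" heading long",np.degrees(np.arctan2(v[1],v[0])).round(1))
    print(" dowels",D.round(1).tolist(),D.mean(0).round(1),np.linalg.norm(D[1]-D[0]).round(1),np.degrees(np.arctan2(*(D[1]-D[0])[::-1])).round(1))
E
```

```text
R [[496.4, 281.3], [548.3, 307.4], [563.4, 278.6], [511.5, 252.2]] centre [529.9 279.9] sides [np.float64(32.7), np.float64(58.1), np.float64(32.5), np.float64(58.2)]
 heading long 26.8
 dowels [[514.8, 272.9], [544.3, 287.7]] [529.6 280.3] 33.1 26.7
L [[495.8, 396.4], [555.6, 397.2], [556.6, 366.0], [498.3, 363.6]] centre [526.6 380.8] sides [np.float64(32.9), np.float64(59.8), np.float64(31.2), np.float64(58.4)]
 heading long 1.6
 dowels [[509.7, 379.9], [543.6, 381.8]] [526.6 380.9] 33.9 3.1
```

```bash
python3 - <<'E'
from h import *
plan([480,200,250],down(22),4)
E
```

```text
[0.0, -32.9, -19.5, 0.0, -0.0, -0.0]
[0.0, -32.9, -19.5, 0.0, -0.0, -0.0]
[0.0, -32.9, -19.5, 0.0, -0.0, -0.0]
[0.0, -32.9, -19.5, 0.0, -0.0, -0.0]
```

```bash
python3 -m inch '[0,-33,-19.5,0,0,0,0,-33,-19.5,0,0,0,0,-33,-19.5,0,0,0,0,-33,-19.5,0,0,0,0,0,0,0,0,0,0,0,0,0,0,0]'; python3 - <<'E'
from h import *
info()
c=ctrl.camera_info("wrist");im=ctrl.get_image("wrist");cv2.imwrite("pics/w2.png",im[:,:,::-1]);np.save("w2.npy",c,allow_pickle=True)
E
```

```text
t: 2.25
tcp_pos: [480.8, 200.0, 250.7]
ee_rot: [-0.134, 0.694, 0.135, 0.694]
ft_force: [0.1, 0.6, -0.0]
width: 85.6
t 2.25 tcp [480.8 200.  250.7] w 85.6 f [ 0.1  0.6 -0. ] 
 x [ 0.     0.001 -1.   ] y [-0.374  0.927  0.001] z [0.927 0.374 0.001] jawhead 22.0 q [-0.74  0.23  0.32  1.92 -0.08  1.01  0.01]
```

View pics/w2.png

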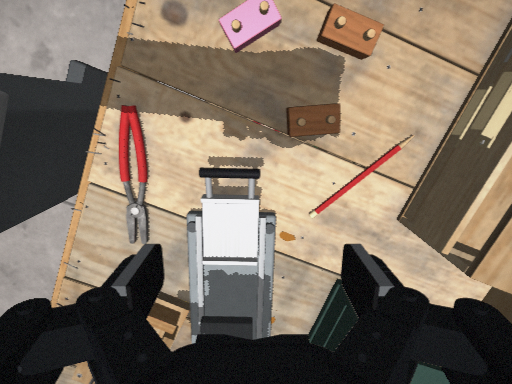

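The tray's bar runs from (200,172) to (260,174), the tray floor is at about x 203–259 and v 198–262, and both blocks are visible.

```bash
python3 - <<'E'
from h import *
a=cv2.imread("pics/w2.png")[:,:,::-1];crop(a,180,150,290,290,5,"w2c");crop(a,270,0,390,145,5,"w2d")
E
```

```text
(no output)
```

View pics/w2c.png

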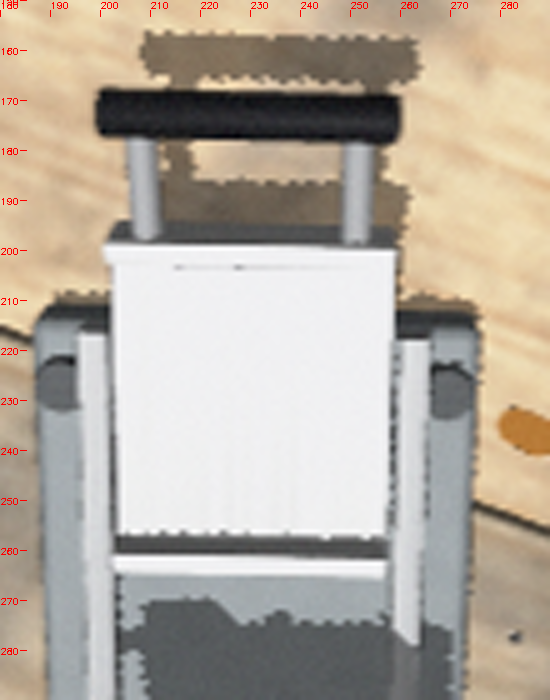

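View pics/w2d.png

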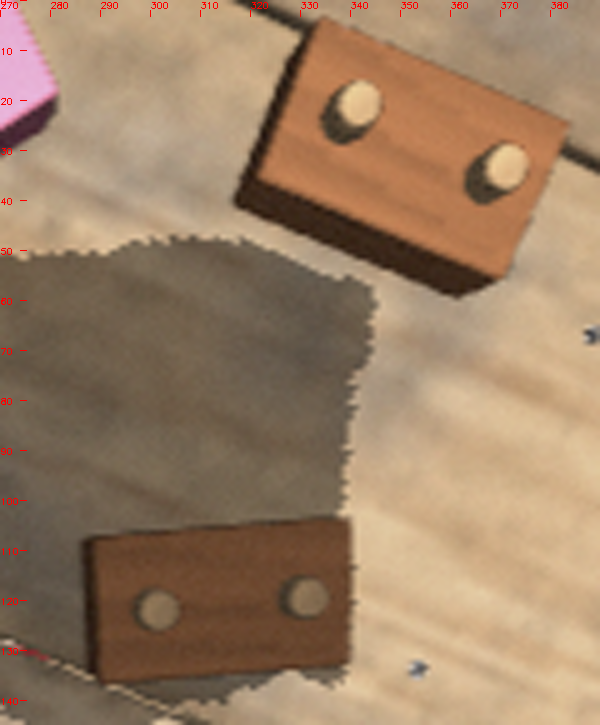

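```bash
python3 - <<'E'
from h import *
c1=np.load("w1.npy",allow_pickle=True).item();c=np.load("w2.npy",allow_pickle=True).item()
for n,a,b in [("R1",(236,229),(301.4,121.6)),("R2",(262.5,227),(331.2,119.4)),("L1",(265.5,147.5),(342,20.6)),("L2",(293,157),(371,33))]:
    print(n,*tri((c1,*a),(c,*b)))
b1,b2=at(c,199.5,173,43),at(c,260,174,43);v=b2-b1;print("bar",b1.round(1),b2.round(1),((b1+b2)/2).round(1),np.linalg.norm(v).round(1),np.degrees(np.arctan2(v[1],v[0])).round(2))
fl=[at(c,203.5,256.5,30),at(c,257,257,30)];print("rear inner",[x.round(1) for x in fl],sum(fl)/2,np.linalg.norm(fl[1]-fl[0]))
ff=[at(c,201,198.5,40),at(c,259,200,40)];print("front fence front top",[x.round(1) for x in ff],np.linalg.norm(ff[1]-ff[0]))
fr=[at(c,202.5,261.5,40),at(c,257.5,262,40)];print("rear fence inner top",[x.round(1) for x in fr],np.linalg.norm(fr[1]-fr[0]))
# side rail directions
for q in [((202,200),(203.5,256.5)),((259,201),(257,257))]:
    p0,p1=at(c,*q[0],40),at(c,*q[1],30);d=p1-p0;print(np.degrees(np.arctan2(d[1],d[0])))
rails=[((187.5,215),(189,275)),((275,215),(273,275))]
for q in rails:
    p0,p1=at(c,*q[0],18),at(c,*q[1],18);d=p1-p0;print("rail",p0.round(1),np.degrees(np.arctan2(d[1],d[0])))
E
```

```text
R1 [515.  270.9  39.1] [0.3, 0.3]
R2 [545.2 285.9  39.1] [0.1, 0.1]
L1 [510.2 379.7  42. ] [0.3, 0.3]
L2 [544.4 381.4  39.9] [0.1, 0.1]
bar [426.9 171.7  43. ] [493.8 197.5  43. ] [460.3 184.6  43. ] 71.6 21.07
rear inner [array([468.3,  62.8,  30. ]), array([534.7,  88.8,  30. ])] [501.50795009  75.79841629  30.        ] 71.32807904254555
front fence front top [array([438.9, 141.5,  40. ]), array([505.4, 166.3,  40. ])] 71.00472011592085
rear fence inner top [array([469.2,  61.1,  40. ]), array([535.9,  87.3,  40. ])] 71.67615131755456
-70.32424419677567
-69.30686360580037
rail [428.9 105.5  18. ] -70.03434498839388
rail [536.  148.8  18. ] -68.53776204475837
```

```bash
python3 - <<'E'
from h import *
plan([530,279,70],down(26.8),4)
print()
plan([530,279,4],down(26.8),2,([530,279,70],down(26.8)))
E
```

```text
[45.2, 13.6, 18.7, -1.2, 0.0, -0.0]
[45.2, 13.2, 19.0, -1.2, 0.0, -0.0]
[45.2, 12.8, 19.3, -1.2, 0.0, -0.0]
[45.2, 12.4, 19.6, -1.2, 0.0, -0.0]

[33.0, 0.0, 0.0, 0.0, 0.0, 0.0]
[33.0, 0.0, 0.0, 0.0, 0.0, 0.0]
```

```bash
python3 -m inch '[45,13.5,19,-1.2,0,0,45,13,19,-1.2,0,0,45,13,19.5,-1.2,0,0,45,12.5,19.5,-1.2,0,0,0,0,0,0,0,0,0,0,0,0,0,0]'; python3 - <<'E'
from h import *
info()
c=ctrl.camera_info("wrist");im=ctrl.get_image("wrist");cv2.imwrite("pics/w3.png",im[:,:,::-1])
for p in [(514.9,271.5,40),(545,286.2,40)]: print(proj(c,p))
plan([530,279,4],down(26.8),3)
E
```

```text
t: 3.05
tcp_pos: [531.0, 277.3, 71.2]
ee_rot: [-0.163, 0.688, 0.163, 0.688]
ft_force: [0.7, -0.7, 0.2]
width: 85.4
t 3.05 tcp [531.  277.3  71.2] w 85.4 f [ 0.7 -0.7  0.2] 
 x [ 0.001  0.    -1.   ] y [-0.449  0.894 -0.   ] z [0.894 0.449 0.001] jawhead 26.7 q [-0.72  0.59  0.24  1.85 -0.2   0.72  0.1 ]
(np.float64(221.91144512900357), np.float64(221.28672601673557))
(np.float64(276.3357357470334), np.float64(221.9064584188132))
[22.7, 0.8, -0.3, -0.1, 0.0, -0.0]
[22.7, 0.8, -0.3, -0.1, 0.0, -0.0]
[22.7, 0.8, -0.2, -0.1, 0.0, -0.0]
```

View pics/w3.png

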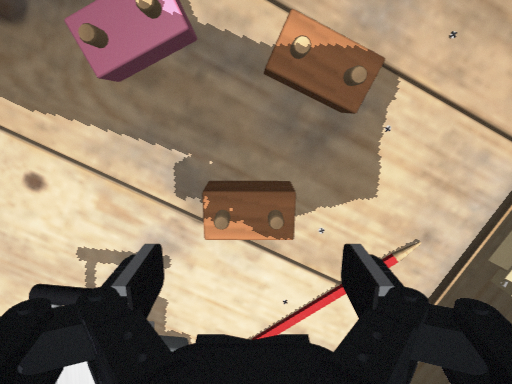

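The dowels show at (222,220) and (277,220), where I predicted them, so I'm going down.

```bash
python3 -m inch '[23,0.8,-0.3,0,0,0,23,0.8,-0.3,0,0,0,21,0.8,-0.3,0,0,0,0,0,0,0,0,0]' ; python3 -m inch '[0,0,0,0,0,0,0,0,0,0,0,0,0,0,0,0,0,0,0,0,0,0,0,0]' 0.6 30; python3 - <<'E'
from h import *
info()
E
```

```text
t: 3.6
tcp_pos: [528.5, 278.3, 3.3]
ee_rot: [-0.163, 0.688, 0.163, 0.688]
ft_force: [1.0, 0.0, 0.3]
width: 85.4
t: 4.1
tcp_pos: [529.9, 279.0, 4.8]
ee_rot: [-0.163, 0.687, 0.163, 0.689]
ft_force: [-1.2, -0.2, 7.7]
width: 59.5
t 4.1 tcp [529.9 279.    4.8] w 59.5 f [-1.2 -0.2  7.7] 
 x [ 0.002  0.001 -1.   ] y [-0.448  0.894  0.   ] z [0.894 0.448 0.002] jawhead 26.6 q [-0.7   0.69  0.21  1.86 -0.23  0.6   0.12]
```

```bash
python3 - <<'E'
from h import *
plan([495.4,93.1,100],down(21),6,([530,279,100],down(26.6)))
E
python3 -m inch '[-32,0,0,0,0,0,-32,0,0,0,0,0,-32,0,0,0,0,0,0,0,0,0,0,0]'; python3 - <<'E'
from h import *
info()
c=ctrl.camera_info("wrist");im=ctrl.get_image("wrist");cv2.imwrite("pics/w4.png",im[:,:,::-1])
E
```

```text
[0.0, -25.1, -19.0, 0.9, 0.0, 0.0]
[0.0, -25.4, -18.6, 0.9, 0.0, 0.0]
[0.0, -25.7, -18.2, 0.9, 0.0, 0.0]
[0.0, -26.0, -17.8, 0.9, 0.0, 0.0]
[0.0, -26.3, -17.4, 0.9, 0.0, 0.0]
[0.0, -26.6, -16.9, 0.9, 0.0, 0.0]
t: 4.6
tcp_pos: [530.7, 279.6, 102.3]
ee_rot: [-0.162, 0.686, 0.164, 0.69]
ft_force: [-0.3, 0.5, -1.8]
width: 59.3
t 4.6 tcp [530.7 279.6 102.3] w 59.3 f [-0.3  0.5 -1.8] 
 x [ 0.005  0.003 -1.   ] y [-0.448  0.894  0.001] z [0.894 0.448 0.006] jawhead 26.6 q [-0.73  0.54  0.25  1.84 -0.19  0.77  0.08]
```

View pics/w4.png

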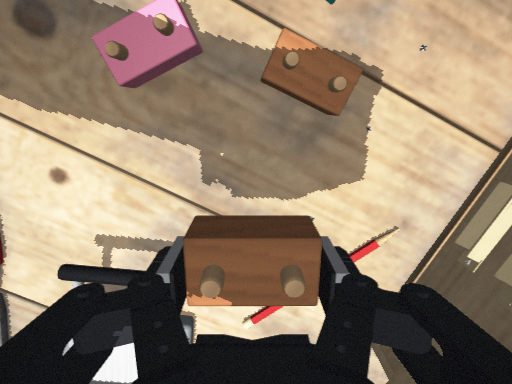

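```bash
python3 - <<'E'
from h import *
c=ctrl.camera_info("wrist");s=ctrl.get_state();r=R.from_quat(s['ee_rot'])
for dz in (35,39):
  D=[at(c,211.5,280,s['tcp_pos'][2]+dz),at(c,293,279,s['tcp_pos'][2]+dz)]
  print(np.linalg.norm(D[1]-D[0]),r.inv().apply((D[0]+D[1])/2-s['tcp_pos']),r.inv().apply(D[1]-D[0]))
E
python3 -m inch '[0,-25,-19,0.9,0,0,0,-25.5,-18.5,0.9,0,0,0,-26,-18,0.9,0,0,0,-26,-18,0.9,0,0,0,-26.5,-17.5,0.9,0,0,0,-26.5,-17,0.9,0,0,0,0,0,0,0,0,0,0,0,0,0,0]'; python3 - <<'E'
from h import *
info()
c=ctrl.camera_info("wrist");im=ctrl.get_image("wrist");cv2.imwrite("pics/w5.png",im[:,:,::-1])
plan([495.4,93.1,45],down(21),3)
E
```

```text
32.91730652893335 [-34.99501822   3.0650832    1.55967714] [ 0.08143778  0.44812459 32.91415533]
31.69092301675558 [-38.99402443   5.5798351    1.55491216] [ 0.07840369  0.43142904 31.68788922]
t: 5.65
tcp_pos: [494.4, 92.9, 98.8]
ee_rot: [-0.13, 0.695, 0.131, 0.695]
ft_force: [0.0, 0.5, -0.8]
width: 59.2
t 5.65 tcp [494.4  92.9  98.8] w 59.2 f [ 0.   0.5 -0.8] 
 x [-0.001 -0.    -1.   ] y [-0.363  0.932  0.   ] z [ 0.932  0.363 -0.001] jawhead 21.3 q [-0.5   0.42  0.3   2.08 -0.2   0.67  0.3 ]
[18.0, -0.2, 0.2, 0.1, -0.0, -0.0]
[18.0, -0.2, 0.2, 0.1, -0.0, -0.0]
[18.0, -0.2, 0.2, 0.1, -0.0, -0.0]
```

View pics/w5.png

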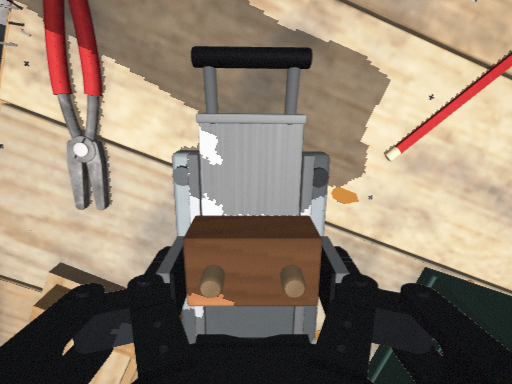

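```bash
python3 -m inch '[18,-0.2,0.3,0,0,0,18,-0.2,0.3,0,0,0,18,-0.2,0.3,0,0,0,4,0,0,0,0,0,0,0,0,0,0,0]'; python3 - <<'E'
from h import *
info()
E
```

```text
t: 6.32
tcp_pos: [495.9, 92.3, 41.3]
ee_rot: [-0.13, 0.695, 0.13, 0.695]
ft_force: [-0.4, 0.1, -0.4]
width: 59.4
t 6.33 tcp [495.9  92.3  41.3] w 59.4 f [-0.4  0.1 -0.4] 
 x [-0. -0. -1.] y [-0.363  0.932  0.   ] z [ 0.932  0.363 -0.   ] jawhead 21.3 q [-0.46  0.53  0.26  2.09 -0.25  0.55  0.35]
```

```bash
python3 -m inch '[3,0,0,0,0,0,0,0,0,0,0,0]'; python3 -m inch '[2,0,0,0,0,0,0,0,0,0,0,0]'; python3 -m inch '[1.5,0,0,0,0,0,0,0,0,0,0,0]'
```

```text
t: 6.58
tcp_pos: [496.1, 92.3, 38.8]
ee_rot: [-0.13, 0.695, 0.13, 0.695]
ft_force: [-0.3, -1.1, -0.6]
width: 59.4
t: 6.82
tcp_pos: [495.9, 92.2, 36.5]
ee_rot: [-0.13, 0.695, 0.13, 0.695]
ft_force: [-0.9, -0.2, -1.2]
width: 59.2
t: 7.08
tcp_pos: [495.8, 92.2, 34.9]
ee_rot: [-0.13, 0.695, 0.13, 0.695]
ft_force: [0.2, -0.3, -0.4]
width: 59.6
```

```bash
python3 -m inch '[1,0,0,0,0,0,0,0,0,0,0,0]';python3 -m inch '[1,0,0,0,0,0,0,0,0,0,0,0]'
```

```text
t: 7.32
tcp_pos: [495.9, 92.2, 34.7]
ee_rot: [-0.13, 0.695, 0.13, 0.695]
ft_force: [-3.2, -1.2, 8.2]
width: 59.3
t: 7.58
tcp_pos: [495.9, 92.2, 34.7]
ee_rot: [-0.13, 0.695, 0.131, 0.695]
ft_force: [-6.6, -1.6, 19.1]
width: 59.7
```

```bash
python3 -m inch '[-1.5,0,0,0,0,0,0,0,0,0,0,0,0,0,0,0,0,0]' 0; python3 -m inch '[-25,0,0,0,0,0,-40,0,0,0,0,0,-40,0,0,0,0,0,0,40,0,0,0,0,0,0,0,0,0,0,0,0,0,0,0,0]'; python3 - <<'E'
from h import *
info()
c=ctrl.camera_info("wrist");im=ctrl.get_image("wrist");cv2.imwrite("pics/w6.png",im[:,:,::-1]);np.save("w6.npy",c,allow_pickle=True)
E
```

```text
t: 7.95
tcp_pos: [495.9, 92.2, 34.3]
ee_rot: [-0.13, 0.695, 0.13, 0.695]
ft_force: [-0.0, 0.8, -0.2]
width: 85.4
t: 8.7
tcp_pos: [481.2, 129.1, 139.2]
ee_rot: [-0.131, 0.695, 0.13, 0.695]
ft_force: [-0.7, -0.2, -0.5]
width: 85.5
t 8.7 tcp [481.2 129.1 139.2] w 85.5 f [-0.7 -0.2 -0.5] 
 x [-0.    -0.001 -1.   ] y [-0.363  0.932 -0.   ] z [ 0.932  0.363 -0.001] jawhead 21.3 q [-0.6   0.34  0.32  2.06 -0.15  0.76  0.19]
```

View pics/w6.png

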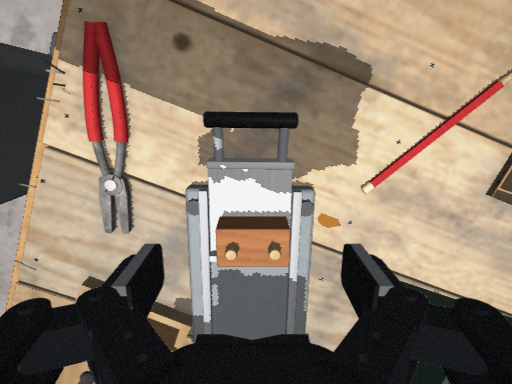

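```bash
python3 - <<'E'
from h import *
a=cv2.imread("pics/w6.png")[:,:,::-1];crop(a,180,100,320,290,4,"w6c")
E
```

```text
(no output)
```

View pics/w6c.png

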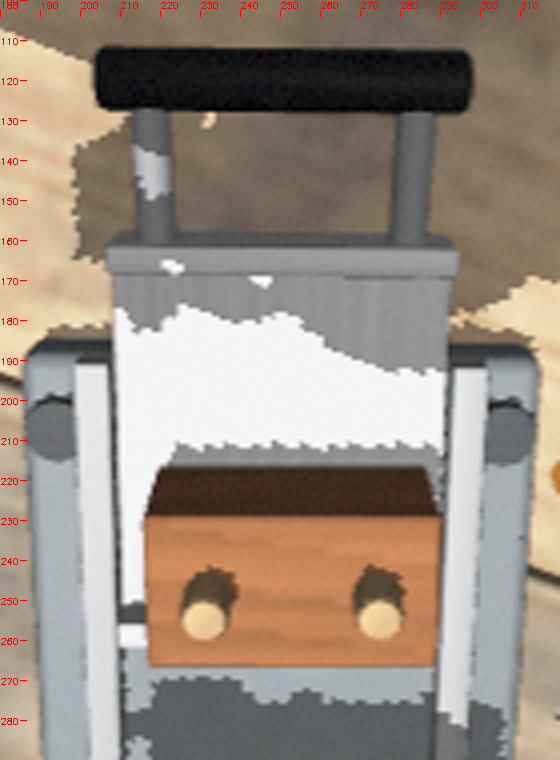

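```bash
python3 - <<'E'
from h import *
c=np.load("w6.npy",allow_pickle=True).item()
b1,b2=at(c,203.5,119,43),at(c,298,120,43);v=b2-b1;yaw=np.arctan2(v[1],v[0]);print("bar",((b1+b2)/2).round(1),np.linalg.norm(v).round(1),np.degrees(yaw))
yaw=np.radians(21.0)
X=np.array([np.sin(yaw),-np.cos(yaw),0]);Y=np.array([np.cos(yaw),np.sin(yaw),0])
m=(b1+b2)/2; o=m+83*X; print("row",o)
f=lambda u,v,z:(((at(c,u,v,z)-o)@X).round(1),((at(c,u,v,z)-o)@Y).round(1))
print("front bottom",f(219.5,216.5,30),f(285,216.5,30));print("front top",f(216.5,229,60),f(290,229,60));print("rear top",f(218,266,60),f(288.5,266,60))
print("dowels",f(231,255.5,74),f(275,255,74))
print("floor sides",f(208.5,185,30),f(291.5,185,30),"front fence back top",f(209,168.5,40),f(293,168.5,40))
print("rear fence front face",f(210,256,40),f(210,251,30))
print("tcp",(ctrl.get_state()['tcp_pos']-o)@X,(ctrl.get_state()['tcp_pos']-o)@Y)
E
```

```text
bar [459.8 185.4  43. ] 72.6 20.740588662067367
row [489.54193145 107.93311869  43.        ]
front bottom (np.float64(1.4), np.float64(-27.4)) (np.float64(1.1), np.float64(30.7))
front top (np.float64(0.7), np.float64(-26.7)) (np.float64(0.3), np.float64(31.5))
rear top (np.float64(33.5), np.float64(-26.3)) (np.float64(33.1), np.float64(31.6))
dowels (np.float64(16.4), np.float64(-14.5)) (np.float64(15.8), np.float64(19.0))
floor sides (np.float64(-27.4), np.float64(-36.2)) (np.float64(-27.8), np.float64(35.2)) front fence back top (np.float64(-43.9), np.float64(-33.8)) (np.float64(-44.3), np.float64(34.5))
rear fence front face (np.float64(35.0), np.float64(-35.6)) (np.float64(35.3), np.float64(-37.0))
tcp -22.261630739187453 -0.1898613178875973
```

```bash
python3 - <<'E'
from h import *
plan([527,380.5,75],down(2.3),6)
E
```

```text
[10.7, 36.4, 22.3, 3.1, -0.0, 0.0]
[10.7, 37.6, 20.2, 3.1, -0.0, 0.0]
[10.7, 38.6, 18.1, 3.1, -0.0, 0.0]
[10.7, 39.6, 16.0, 3.1, -0.0, 0.0]
[10.7, 40.4, 13.8, 3.1, -0.0, 0.0]
[10.7, 41.1, 11.6, 3.1, -0.0, 0.0]
```

```bash
python3 -m inch '[0,36.5,22.5,3.1,0,0,8,37.5,20,3.1,0,0,14,38.5,18,3.1,0,0,14,39.5,16,3.1,0,0,14,40.5,14,3.2,0,0,14,41,11.5,3.2,0,0,0,0,0,0,0,0,0,0,0,0,0,0]'; python3 - <<'E'
from h import *
info()
c=ctrl.camera_info("wrist");im=ctrl.get_image("wrist");cv2.imwrite("pics/w7.png",im[:,:,::-1])
for p in [(510,379.8,40),(544,381.6,40)]: print(proj(c,p))
plan([527,380.5,5],down(2.3),3)
E
```

```text
t: 9.75
tcp_pos: [526.8, 379.5, 74.8]
ee_rot: [-0.015, 0.707, 0.014, 0.707]
ft_force: [0.3, -1.2, -0.1]
width: 85.5
t 9.75 tcp [526.8 379.5  74.8] w 85.5 f [ 0.3 -1.2 -0.1] 
 x [-0.    -0.002 -1.   ] y [-0.041  0.999 -0.002] z [ 0.999  0.041 -0.001] jawhead 2.4 q [-0.91  0.66  0.32  1.72 -0.27  0.8  -0.42]
(np.float64(222.6634807970692), np.float64(221.62269035412697))
(np.float64(276.87853364761486), np.float64(221.11547514288435))
[23.4, 0.5, -0.0, 0.0, -0.0, 0.0]
[23.4, 0.5, -0.0, 0.0, -0.0, 0.0]
[23.4, 0.5, -0.0, 0.0, -0.0, 0.0]
```

View pics/w7.png

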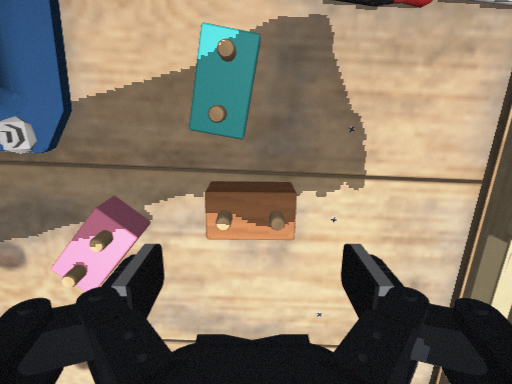

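```bash
python3 - <<'E'
from h import *
c=ctrl.camera_info("wrist")
for q,z in [((103,240),40),((74,275),40),((117,196),30),((151,222),0),((149,217),30),((97,290),30),((100,287),30)]: print(q,at(c,*q,z).round(1))
E
```

```text
(103, 240) [433.7 363.5  40. ]
(74, 275) [411.9 337.1  40. ]
(117, 196) [440.6 390.2  30. ]
(151, 222) [451.4 360.6   0. ]
(149, 217) [460.6 376.5  30. ]
(97, 290) [420.4 319.2  30. ]
(100, 287) [422.8 321.7  30. ]
```

```bash
python3 -m inch '[0,0.5,0,0,0,0,23.5,0.5,0,0,0,0,23.5,0.5,0,0,0,0,23,0,0,0,0,0,0,0,0,0,0,0]' 0.1; python3 -m inch '[0,0,0,0,0,0,0,0,0,0,0,0,0,0,0,0,0,0]' 0.6 30; python3 - <<'E'
from h import *
info()
E
```

```text
t: 10.42
tcp_pos: [524.9, 381.5, 2.9]
ee_rot: [-0.016, 0.708, 0.014, 0.706]
ft_force: [0.5, 0.6, 0.4]
width: 76.8
t: 10.8
tcp_pos: [526.6, 383.2, 6.2]
ee_rot: [-0.015, 0.707, 0.015, 0.707]
ft_force: [-0.4, 0.6, -0.9]
width: 59.4
t 10.8 tcp [526.6 383.2   6.2] w 59.4 f [-0.4  0.6 -0.9] 
 x [ 0.001  0.001 -1.   ] y [-0.043  0.999  0.001] z [0.999 0.043 0.001] jawhead 2.4 q [-0.88  0.76  0.28  1.73 -0.31  0.69 -0.39]
```

```bash
python3 -m inch '[-32,0,0,0,0,0,-32,0,0,0,0,0,-32,0,0,0,0,0,0,0,0,0,0,0]'; python3 - <<'E'
from h import *
info()
c=ctrl.camera_info("wrist");im=ctrl.get_image("wrist");crop(im,170,200,340,320,4,"w8")
plan([481.9,128.6,100],down(21.2),7)
E
```

```text
t: 11.3
tcp_pos: [528.0, 384.2, 104.8]
ee_rot: [-0.014, 0.705, 0.016, 0.709]
ft_force: [0.2, -0.3, -2.7]
width: 59.7
t 11.3 tcp [528.  384.2 104.8] w 59.7 f [ 0.2 -0.3 -2.7] 
 x [ 0.005  0.004 -1.   ] y [-0.043  0.999  0.004] z [0.999 0.043 0.005] jawhead 2.4 q [-0.92  0.62  0.34  1.71 -0.26  0.85 -0.43]
[0.3, -36.1, -8.0, -2.7, 0.0, -0.0]
[0.3, -35.7, -9.6, -2.7, 0.0, -0.0]
[0.3, -35.2, -11.3, -2.7, 0.0, -0.0]
[0.4, -34.6, -12.9, -2.7, 0.0, -0.0]
[0.4, -34.0, -14.5, -2.7, 0.0, -0.0]
[0.4, -33.3, -16.1, -2.7, 0.0, -0.0]
[0.4, -32.5, -17.6, -2.7, 0.0, -0.0]
```

View pics/w8.png

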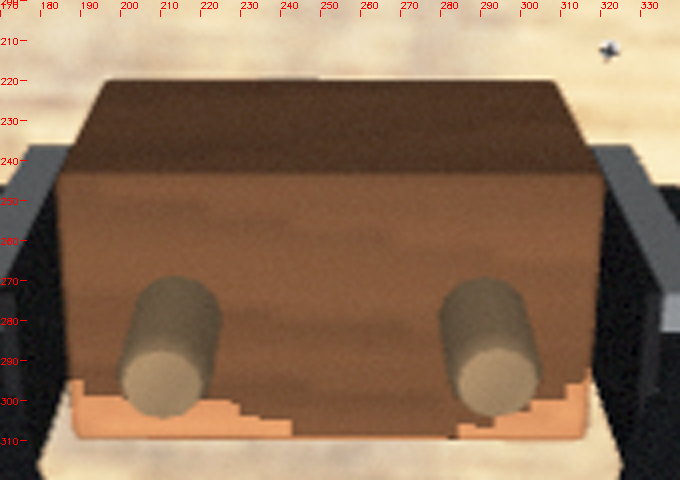

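```bash
python3 -m inch '[0,-36,-8,-2.7,0,0,0,-35.5,-9.5,-2.7,0,0,0,-35,-11.5,-2.7,0,0,0,-34.5,-13,-2.7,0,0,0,-34,-14.5,-2.7,0,0,0,-33.5,-16,-2.7,0,0,0,-32.5,-17.5,-2.7,0,0,0,0,0,0,0,0,0,0,0,0,0,0]'; python3 - <<'E'
from h import *
info()
c=ctrl.camera_info("wrist");im=ctrl.get_image("wrist");cv2.imwrite("pics/w9.png",im[:,:,::-1])
plan([481.9,128.6,45],down(21),3)
E
```

```text
t: 12.48
tcp_pos: [481.4, 128.8, 100.9]
ee_rot: [-0.131, 0.695, 0.131, 0.695]
ft_force: [-0.2, 1.3, -0.7]
width: 59.4
t 12.47 tcp [481.4 128.8 100.9] w 59.4 f [-0.2  1.3 -0.7] 
 x [-0.001 -0.    -1.   ] y [-0.364  0.932  0.   ] z [ 0.932  0.364 -0.001] jawhead 21.3 q [-0.56  0.41  0.28  2.08 -0.18  0.67  0.21]
[18.7, -0.3, 0.0, 0.1, -0.0, -0.0]
[18.7, -0.3, 0.0, 0.1, -0.0, -0.0]
[18.7, -0.3, 0.0, 0.1, -0.0, -0.0]
```

View pics/w9.png

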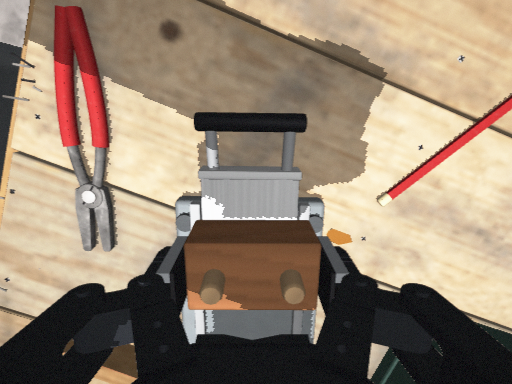

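```bash
python3 -m inch '[18.5,-0.3,0,0,0,0,18.5,-0.3,0,0,0,0,18.5,-0.2,0,0,0,0,3,0,0,0,0,0,0,0,0,0,0,0]'; python3 -m inch '[2.5,0,0,0,0,0,0,0,0,0,0,0]'; python3 -m inch '[2,0,0,0,0,0,0,0,0,0,0,0]'
```

```text
t: 13.15
tcp_pos: [482.1, 128.4, 43.0]
ee_rot: [-0.131, 0.695, 0.131, 0.695]
ft_force: [-0.4, -0.0, -0.8]
width: 59.5
t: 13.4
tcp_pos: [482.3, 127.9, 40.8]
ee_rot: [-0.131, 0.695, 0.131, 0.695]
ft_force: [0.5, -0.1, -0.7]
width: 59.3
t: 13.65
tcp_pos: [482.0, 127.7, 38.5]
ee_rot: [-0.131, 0.695, 0.131, 0.695]
ft_force: [-0.1, 0.1, -1.9]
width: 59.3
```

```bash
python3 -m inch '[1.5,0,0,0,0,0,0,0,0,0,0,0]'
```

```text
t: 13.9
tcp_pos: [482.0, 127.7, 36.9]
ee_rot: [-0.131, 0.695, 0.131, 0.695]
ft_force: [-0.7, 0.4, -0.3]
width: 59.5
```

```bash
python3 -m inch '[1.5,0,0,0,0,0,0,0,0,0,0,0]';python3 -m inch '[1,0,0,0,0,0,0,0,0,0,0,0]'
```

```text
t: 14.15
tcp_pos: [482.2, 127.7, 35.8]
ee_rot: [-0.131, 0.695, 0.131, 0.695]
ft_force: [-2.3, -0.7, 5.2]
width: 59.2
t: 14.4
tcp_pos: [482.2, 127.7, 35.8]
ee_rot: [-0.131, 0.695, 0.131, 0.695]
ft_force: [-3.8, -0.6, 16.3]
width: 59.3
```

Contact made. I'll release, lift and look.

```bash
python3 -m inch '[-1.5,0,0,0,0,0,0,0,0,0,0,0,0,0,0,0,0,0]' 0; python3 -m inch '[-25,0,0,0,0,0,-40,0,0,0,0,0,-40,10,0,0,0,0,0,30,0,0,0,0,0,0,0,0,0,0,0,0,0,0,0,0]'; python3 - <<'E'
from h import *
info()
c=ctrl.camera_info("wrist");im=ctrl.get_image("wrist");crop(im,180,90,330,290,4,"w10");np.save("w10.npy",c,allow_pickle=True)
E
```

```text
t: 14.78
tcp_pos: [482.0, 127.7, 35.8]
ee_rot: [-0.131, 0.695, 0.131, 0.695]
ft_force: [-0.3, 0.4, -0.6]
width: 85.6
t: 15.52
tcp_pos: [467.4, 164.4, 140.6]
ee_rot: [-0.131, 0.695, 0.131, 0.695]
ft_force: [-0.0, -0.7, -0.0]
width: 85.5
t 15.53 tcp [467.4 164.4 140.6] w 85.5 f [-0.  -0.7 -0. ] 
 x [-0.    -0.001 -1.   ] y [-0.364  0.931 -0.   ] z [ 0.931  0.364 -0.001] jawhead 21.3 q [-0.66  0.34  0.3   2.07 -0.14  0.76  0.1 ]
```

View pics/w10.png

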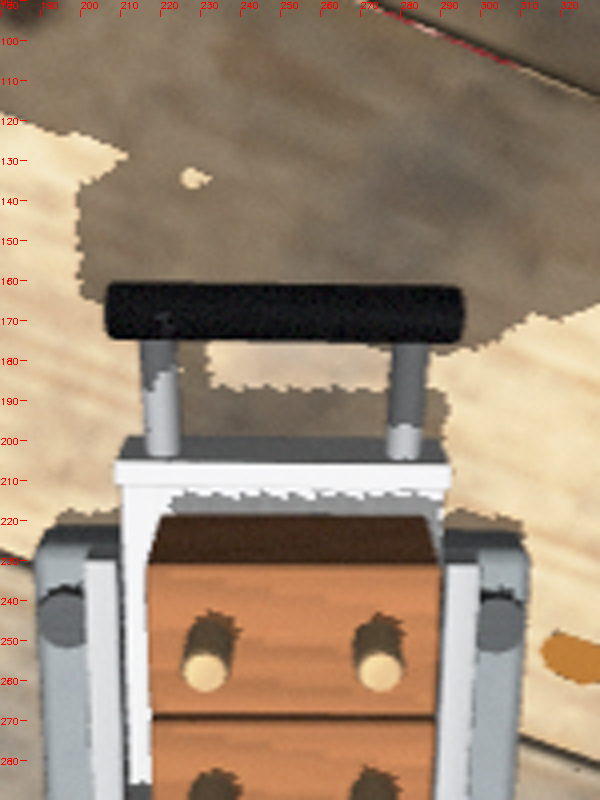

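```bash
python3 - <<'E'
from h import *
c=np.load("w10.npy",allow_pickle=True).item()
b1,b2=at(c,206.5,167.5,43),at(c,296,168.5,43);v=b2-b1;print("bar",((b1+b2)/2).round(1),np.linalg.norm(v).round(1),np.degrees(np.arctan2(v[1],v[0])))
m=(b1+b2)/2
yaw=np.radians(21.0)
X=np.array([np.sin(yaw),-np.cos(yaw),0]);Y=np.array([np.cos(yaw),np.sin(yaw),0]);o=m+83*X
f=lambda u,v,z:(((at(c,u,v,z)-o)@X).round(1),((at(c,u,v,z)-o)@Y).round(1))
print(f(217,231,60),f(290,231,60),f(218,268,60),f(289,268,60),f(231,258,74),f(275,258,74))
plan(m-28*X+[0,0,70],down(21),2)
E
```

```text
bar [460.1 185.2  43. ] 72.3 20.76589927343917
(np.float64(-35.1), np.float64(-27.0)) (np.float64(-35.6), np.float64(31.3)) (np.float64(-2.0), np.float64(-27.0)) (np.float64(-2.4), np.float64(31.8)) (np.float64(-18.8), np.float64(-15.1)) (np.float64(-19.1), np.float64(18.8))
[13.8, 25.2, 0.5, 0.1, -0.0, 0.0]
[13.8, 25.2, 0.4, 0.1, -0.0, 0.0]
```

```bash
python3 -m inch '[10,26,0.4,0,0,0,10,26,0.4,0,0,0,30,0,0,0,0,0,30,0,0,0,0,0,29,0,0,0,0,0,0,0,0,0,0,0,0,0,0,0,0,0]' 1; python3 - <<'E'
from h import *
info()
im=ctrl.get_image("wrist");cv2.imwrite("pics/w11.png",im[:,:,::-1])
plan([498.7,84,31],down(21.2),9)
E
```

```text
t: 16.45
tcp_pos: [450.0, 213.2, 32.5]
ee_rot: [-0.131, 0.695, 0.13, 0.695]
ft_force: [0.9, -0.6, 0.5]
width: 0.1
t 16.45 tcp [450.  213.2  32.5] w 0.1 f [ 0.9 -0.6  0.5] 
 x [ 0.001 -0.    -1.   ] y [-0.363  0.932 -0.   ] z [0.932 0.363 0.001] jawhead 21.3 q [-0.69  0.53  0.22  2.11 -0.22  0.52  0.06]
[0.2, -15.4, -0.2, 0.0, 0.0, -0.0]
[0.2, -15.4, -0.2, 0.0, 0.0, -0.0]
[0.2, -15.4, -0.2, 0.0, 0.0, -0.0]
[0.2, -15.4, -0.2, 0.0, 0.0, -0.0]
[0.2, -15.4, -0.2, 0.0, 0.0, -0.0]
[0.2, -15.4, -0.2, 0.0, 0.0, -0.0]
[0.2, -15.4, -0.2, 0.0, 0.0, -0.0]
[0.2, -15.4, -0.2, 0.0, 0.0, -0.0]
[0.2, -15.4, -0.2, 0.0, 0.0, -0.0]
```

View pics/w11.png

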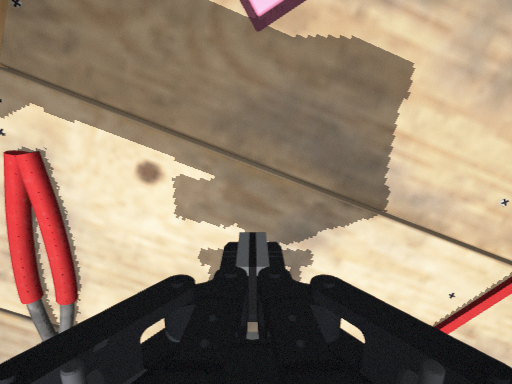

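The shut fingers stand in front of the bar. I'm starting the push gently.

```bash
python3 -m inch '[0,-5,0,0,0,0,0,-4,0,0,0,0,0,-4,0,0,0,0,0,-5,0,0,0,0,0,-8,0,0,0,0,0,-10,0,0,0,0,0,-12,-0.2,0,0,0,0,-12,-0.2,0,0,0,0,-12,-0.2,0,0,0,0,-12,-0.2,0,0,0,0,-12,-0.2,0,0,0,0,-10,-0.2,0,0,0]'; python3 -m inch '[0,-8,0,0,0,0,0,-6,0,0,0,0,0,-5,0,0,0,0,0,-4,0,0,0,0,0,-3,0,0,0,0,0,-2,0,0,0,0,0,0,0,0,0,0]'
```

```text
t: 18.0
tcp_pos: [487.4, 113.7, 32.0]
ee_rot: [-0.131, 0.695, 0.131, 0.695]
ft_force: [0.3, 3.4, 0.8]
width: 0.0
t: 18.88
tcp_pos: [496.8, 88.0, 31.9]
ee_rot: [-0.131, 0.695, 0.131, 0.695]
ft_force: [-0.1, 1.1, 0.2]
width: -0.0
```

```bash
python3 -m inch '[0,-2,0,0,0,0,0,-2,0,0,0,0,0,-1,0,0,0,0]'; python3 -m inch '[0,-2,0,0,0,0,0,-1,0,0,0,0]'
```

```text
t: 19.25
tcp_pos: [497.8, 85.6, 31.9]
ee_rot: [-0.131, 0.695, 0.132, 0.694]
ft_force: [-2.8, 8.3, 2.4]
width: -0.2
t: 19.5
tcp_pos: [497.7, 85.4, 31.9]
ee_rot: [-0.13, 0.696, 0.134, 0.694]
ft_force: [-6.5, 13.9, 4.4]
width: 0.3
```

```bash
python3 - <<'E'
from h import *
info()
c=ctrl.camera_info("wrist");im=ctrl.get_image("wrist");cv2.imwrite("pics/w12.png",im[:,:,::-1])
im=ctrl.get_image("top");crop(im,190,140,310,230,5,"tc3")
E
```

```text
t 19.5 tcp [497.7  85.4  31.9] w 0.3 f [-6.5 13.9  4.4] 
 x [-0.004  0.004 -1.   ] y [-0.367  0.93   0.006] z [ 0.93   0.367 -0.002] jawhead 21.5 q [-0.4   0.54  0.2   2.09 -0.22  0.54  0.34]
```

View pics/tc3.png

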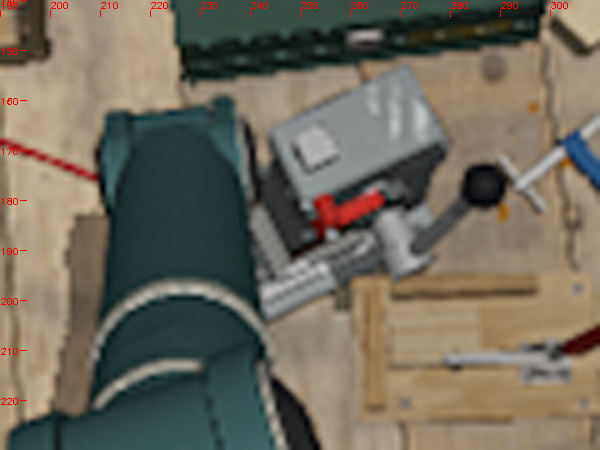

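```bash
python3 -m inch '[0,6,0,0,0,0,0,12,0,0,0,0,-30,10,0,0,0,0,-50,0,0,0,0,0,-50,0,0,0,0,0,-55,0,0,0,0,0,-60,0,0,0,0,0,-60,0,0,0,0,0,-60,-30,0,0,0,0,-10,-40,0,0,0,0,0,0,0,0,0,0,0,0,0,0,0,0]' 0; python3 - <<'E'
from h import *
info()
c=ctrl.camera_info("wrist");im=ctrl.get_image("wrist");cv2.imwrite("pics/w13.png",im[:,:,::-1]);np.save("w13.npy",c,allow_pickle=True)
E
```

```text
t: 21.1
tcp_pos: [513.8, 44.2, 402.1]
ee_rot: [-0.131, 0.695, 0.131, 0.694]
ft_force: [0.2, 0.3, -0.0]
width: 84.9
t 21.1 tcp [513.8  44.2 402.1] w 84.9 f [ 0.2  0.3 -0. ] 
 x [-0.001  0.    -1.   ] y [-0.364  0.931  0.001] z [ 0.931  0.364 -0.001] jawhead 21.3 q [-0.5   0.09  0.38  1.72 -0.04  1.34  0.26]
```

View pics/w13.png

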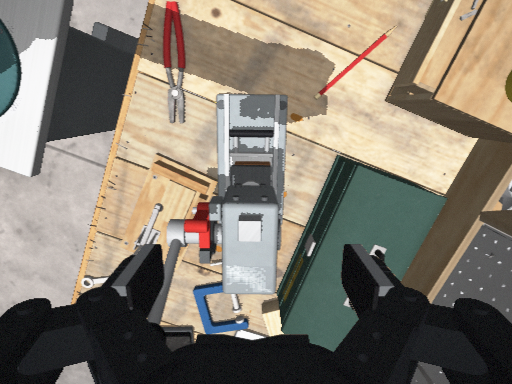

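```bash
python3 - <<'E'
from h import *
a=cv2.imread("pics/w13.png")[:,:,::-1];crop(a,150,90,300,280,4,"w13c")
E
```

```text
(no output)
```

View pics/w13c.png

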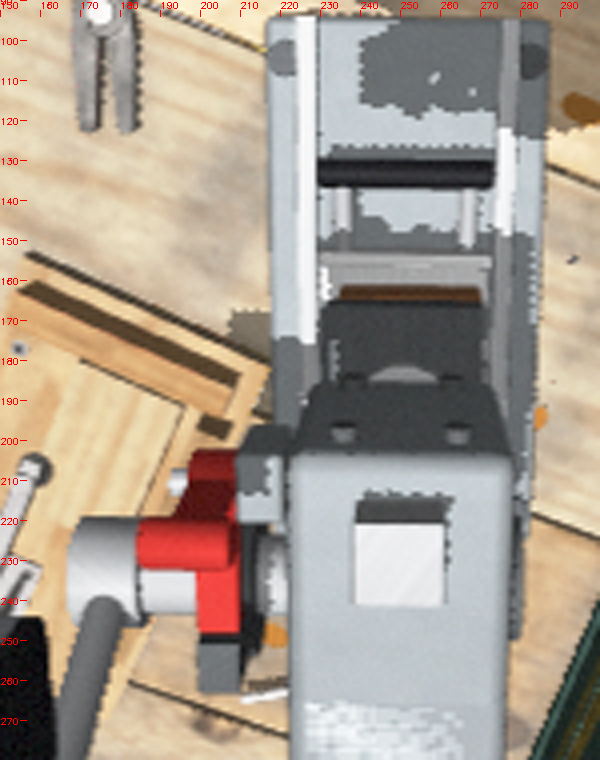

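```bash
python3 - <<'E'
from h import *
c=np.load("w13.npy",allow_pickle=True).item();t=ctrl.camera_info("top");s=ctrl.camera_info("scene")
b1,b2=at(c,229,133,43),at(c,273,133,43);v=b2-b1;m=(b1+b2)/2;print("bar",m.round(1),np.linalg.norm(v).round(1),np.degrees(np.arctan2(v[1],v[0])))
yaw=np.radians(20.9)
X=np.array([np.sin(yaw),-np.cos(yaw),0]);Y=np.array([np.cos(yaw),np.sin(yaw),0])
m0=np.array([460.1,185.1,43]);print("tray travel",(m-m0)@X,(m-m0)@Y)
for z in(275,279,283):
  e1,e2=at(c,183,226,z),at(c,207,226,z);print("catch tab",z,e1.round(1),e2.round(1),((e1+e2)/2).round(1),np.linalg.norm(e1-e2).round(1))
# head top corners z=235
h=[at(c,222,204,235),at(c,278,204,235)];print("head front top",[x.round(1) for x in h],np.linalg.norm(h[0]-h[1]))
strut=[at(c,202,262,235)];print("strut end",strut)
for n,(a,b) in {"knob":((292.5,154),(286,177))}.items():print(n,tri((s,*a),(t,*b)))
# press origin est: lateral from bar/head mid, head front = -55
o=(h[0]+h[1])/2+55*X;o[2]=0;print("origin",o.round(1), "from tray bar home:",((m-o)@X).round(1),((m-o)@Y).round(1))
k=o+48*X-90*Y+[0,0,322];print("knob pred",k.round(1),proj(t,k),proj(s,k),proj(c,k))
e=(at(c,183,226,279)+at(c,207,226,279))/2;print("tab in press",(e-o)@X,(e-o)@Y)
E
```

```text
bar [503.1  69.6  43. ] 71.9 21.413555888678584
tray travel 123.2453588778433 -1.0485355152315379
catch tab 275 [468.1 -17.1 275. ] [489.6  -8.7 275. ] [478.8 -12.9 275. ] 23.0
catch tab 279 [468.4 -15.2 279. ] [489.6  -6.9 279. ] [479.  -11.1 279. ] 22.7
catch tab 283 [468.8 -13.3 283. ] [489.6  -5.1 283. ] [479.2  -9.2 283. ] 22.4
head front top [array([496.3,   3.7, 235. ]), array([552.5,  25.7, 235. ])] 60.39306577682755
strut end [array([498.65102728, -70.35481403, 235.        ])]
knob (array([ 476.6, -115.1,  313.1]), [1.8, 1.8])
origin [544.  -36.7   0. ] from tray bar home: -113.9 -0.3
knob pred [ 477.1 -113.6  322. ] (np.float64(286.2167983238855), np.float64(176.64717876377003)) (np.float64(291.75647728652484), np.float64(151.8933926899656)) (np.float64(148.07328902255944), np.float64(342.61734544461126))
tab in press -47.119670152999724 -51.59672843497198
```

```bash
python3 - <<'E'
from h import *
plan([484.2,-37,350],down(20.9),3)
E
```

```text
[17.3, -21.8, -19.1, 0.2, -0.0, -0.0]
[17.3, -21.8, -19.0, 0.2, -0.0, -0.0]
[17.3, -21.9, -19.0, 0.2, -0.0, -0.0]
```

```bash
python3 -m inch '[10,-22,-19,0.2,0,0,20,-22,-19,0.2,0,0,22,-22,-19,0,0,0,0,0,0,0,0,0,0,0,0,0,0,0]' 1; python3 - <<'E'
from h import *
info()
im=ctrl.get_image("wrist");crop(im,130,130,330,280,4,"w14")
im=ctrl.get_image("scene");crop(im,200,120,330,220,6,"sc2")
plan([484.2,-37,268],down(20.9),3)
E
```

```text
t: 21.78
tcp_pos: [485.3, -36.9, 350.9]
ee_rot: [-0.129, 0.695, 0.129, 0.695]
ft_force: [-1.2, 0.8, 0.6]
width: 0.1
t 21.77 tcp [485.3 -36.9 350.9] w 0.1 f [-1.2  0.8  0.6] 
 x [-0.  0. -1.] y [-0.359  0.933  0.   ] z [0.933 0.359 0.   ] jawhead 21.0 q [-0.41  0.06  0.44  1.86 -0.03  1.22  0.41]
[27.8, 0.1, -0.5, 0.1, 0.0, 0.0]
[27.8, 0.1, -0.5, 0.1, 0.0, 0.0]
[27.8, 0.1, -0.5, 0.1, 0.0, 0.0]
```

View pics/w14.png

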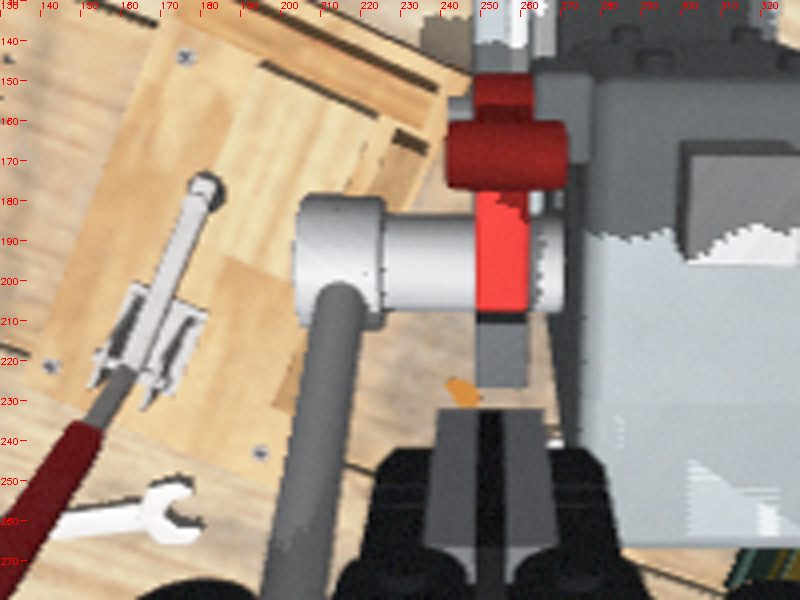

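View pics/sc2.png

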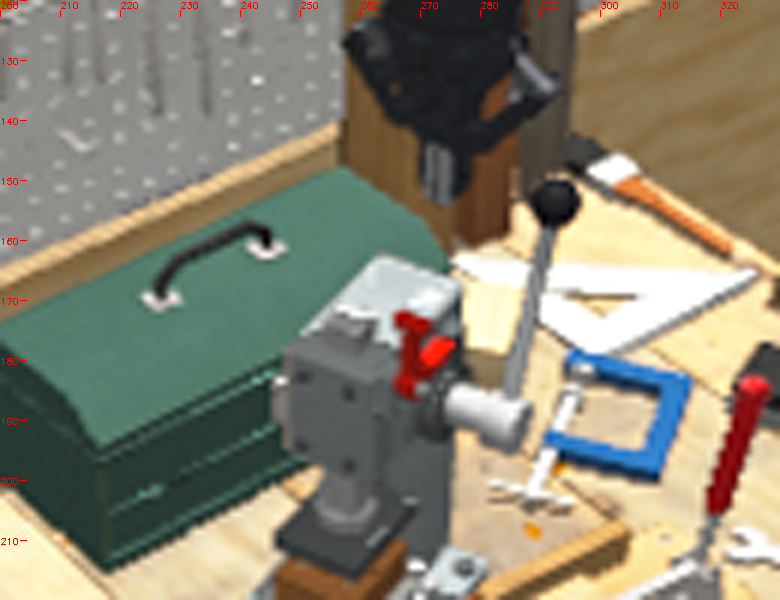

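```bash
python3 -m inch '[28,0,-0.5,0,0,0,28,0,-0.5,0,0,0,27,0,0,0,0,0,0,0,0,0,0,0]'; python3 -m inch '[0,5,0,0,0,0,0,5,0,0,0,0,0,0,0,0,0,0]'; python3 - <<'E'
from h import *
info()
im=ctrl.get_image("wrist");crop(im,180,130,330,280,4,"w15")
im=ctrl.get_image("scene");crop(im,200,120,330,220,6,"sc3")
E
```

```text
t: 22.38
tcp_pos: [483.4, -37.7, 266.7]
ee_rot: [-0.129, 0.696, 0.129, 0.694]
ft_force: [-0.7, 0.2, -0.1]
width: -0.2
t: 22.75
tcp_pos: [480.9, -28.7, 268.7]
ee_rot: [-0.129, 0.695, 0.129, 0.696]
ft_force: [0.7, -0.7, -0.4]
width: -0.1
t 22.75 tcp [480.9 -28.7 268.7] w -0.1 f [ 0.7 -0.7 -0.4] 
 x [ 0.002  0.001 -1.   ] y [-0.359  0.934 -0.   ] z [0.934 0.359 0.002] jawhead 21.0 q [-0.4   0.13  0.43  1.99 -0.07  1.04  0.43]
```

View pics/w15.png

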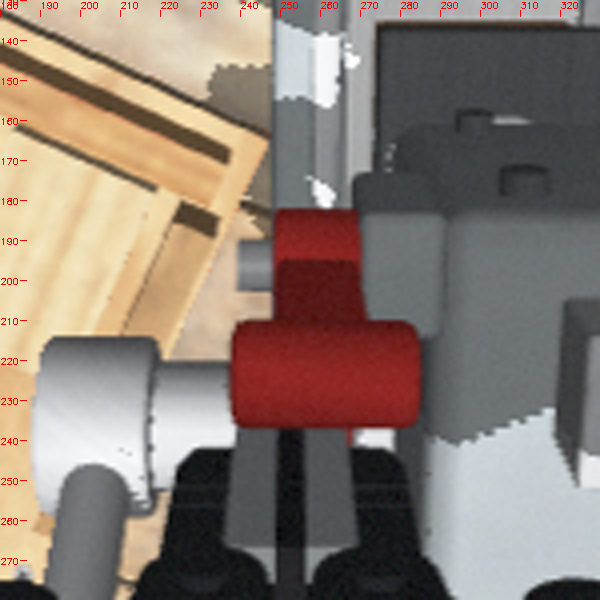

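View pics/sc3.png

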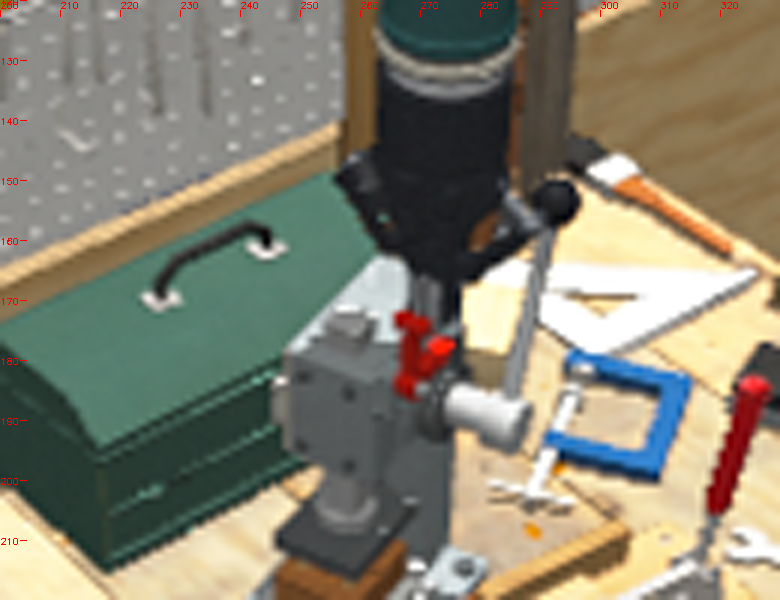

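```bash
python3 -m inch '[0,4,0,0,0,0,0,4,0,0,0,0,0,5,0,0,0,0,1,5,0,0,0,0,1.5,5,0,0,0,0,2.5,5,0,0,0,0,3,4,0,0,0,0,0,0,0,0,0,0]'; python3 - <<'E'
from h import *
info()
im=ctrl.get_image("wrist");crop(im,180,130,330,280,4,"w16")
im=ctrl.get_image("scene");crop(im,200,120,330,220,6,"sc4")
E
```

```text
t: 23.85
tcp_pos: [468.6, 1.1, 259.5]
ee_rot: [-0.129, 0.696, 0.129, 0.695]
ft_force: [-0.2, 0.5, -0.0]
width: -0.2
t 23.85 tcp [468.6   1.1 259.5] w -0.2 f [-0.2  0.5 -0. ] 
 x [-0.001  0.    -1.   ] y [-0.358  0.934  0.001] z [ 0.934  0.358 -0.001] jawhead 21.0 q [-0.45  0.12  0.41  2.02 -0.06  1.01  0.35]
```

View pics/w16.png

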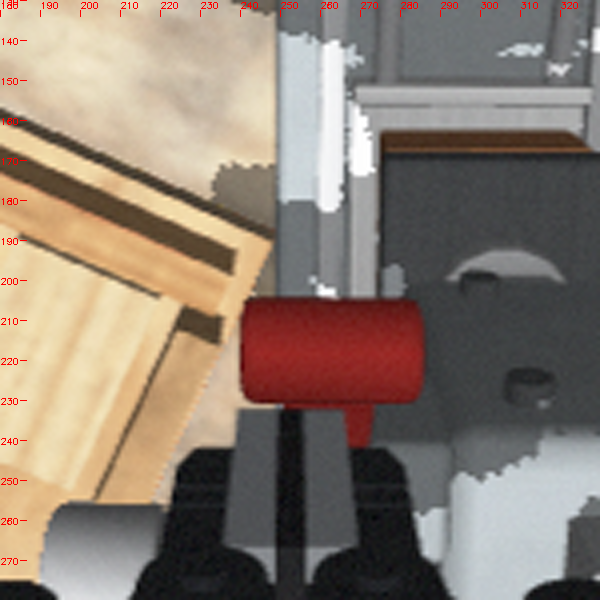

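View pics/sc4.png

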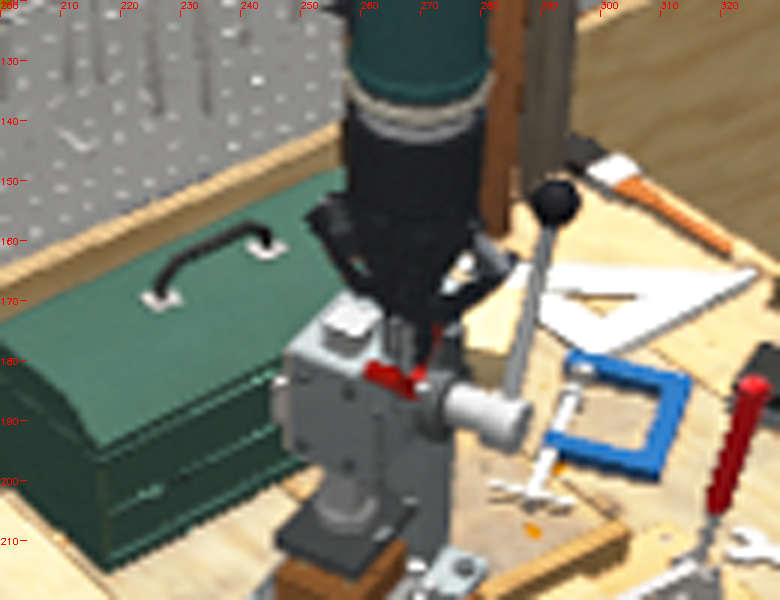

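```bash
python3 -m inch '[-12,-1,0,0,0,0,-12,0,0,0,0,0,0,14,0,0,0,0,0,14,0,0,0,0,6,0,0,0,0,0,6,0,0,0,0,0,6,0,0,0,0,0,5,0,0,0,0,0,4,0,0,0,0,0,4,0,0,0,0,0,0,0,0,0,0,0]'; python3 - <<'E'
from h import *
info()
im=ctrl.get_image("wrist");crop(im,180,130,330,280,4,"w17")
im=ctrl.get_image("scene");crop(im,200,120,330,220,6,"sc5")
E
```

```text
t: 25.32
tcp_pos: [459.2, 25.1, 252.3]
ee_rot: [-0.129, 0.696, 0.128, 0.695]
ft_force: [0.3, 0.0, -0.6]
width: 0.1
t 25.32 tcp [459.2  25.1 252.3] w 0.1 f [ 0.3  0.  -0.6] 
 x [-0.001 -0.001 -1.   ] y [-0.357  0.934 -0.001] z [ 0.934  0.357 -0.001] jawhead 20.9 q [-0.48  0.11  0.38  2.05 -0.05  0.99  0.29]
```

View pics/w17.png

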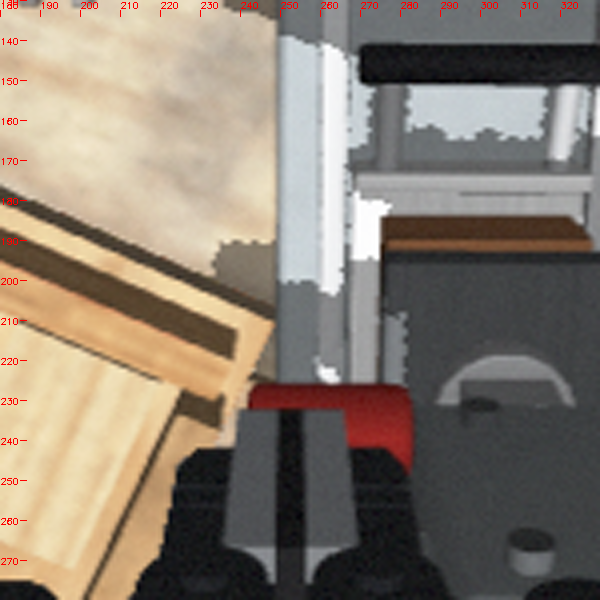

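View pics/sc5.png

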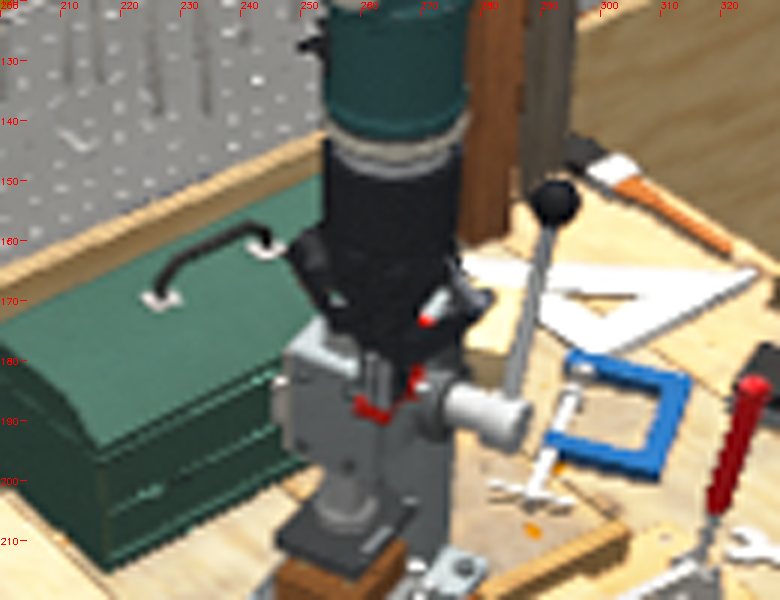

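The catch now lies forward. I'll press it a little more, then lift off.

```bash
python3 -m inch '[4,0,0,0,0,0,4,0,0,0,0,0,2,0,0,0,0,0,0,0,0,0,0,0]';python3 -m inch '[-25,0,0,0,0,0,-40,0,0,0,0,0,-50,0,0,0,0,0,-50,0,0,0,0,0,0,-20,0,0,0,0,0,0,0,0,0,0,0,0,0,0,0,0]'; python3 - <<'E'
from h import *
info()
c=ctrl.camera_info("wrist");im=ctrl.get_image("wrist");cv2.imwrite("pics/w18.png",im[:,:,::-1]);np.save("w18.npy",c,allow_pickle=True)
im=ctrl.get_image("scene");crop(im,200,120,330,220,6,"sc6")
E
```

```text
t: 25.92
tcp_pos: [459.3, 25.5, 242.6]
ee_rot: [-0.129, 0.695, 0.128, 0.695]
ft_force: [-0.6, 0.5, -0.3]
width: 0.3
t: 26.8
tcp_pos: [466.0, 7.5, 407.1]
ee_rot: [-0.128, 0.696, 0.129, 0.695]
ft_force: [-0.1, -0.1, 0.0]
width: -0.0
t 26.8 tcp [466.    7.5 407.1] w -0.0 f [-0.1 -0.1  0. ] 
 x [-0.002 -0.    -1.   ] y [-0.358  0.934  0.001] z [ 0.934  0.358 -0.002] jawhead 20.9 q [-0.49 -0.01  0.4   1.81  0.01  1.35  0.28]
```

View pics/w18.png

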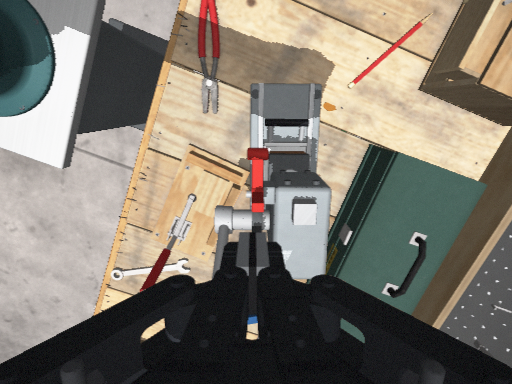

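View pics/sc6.png

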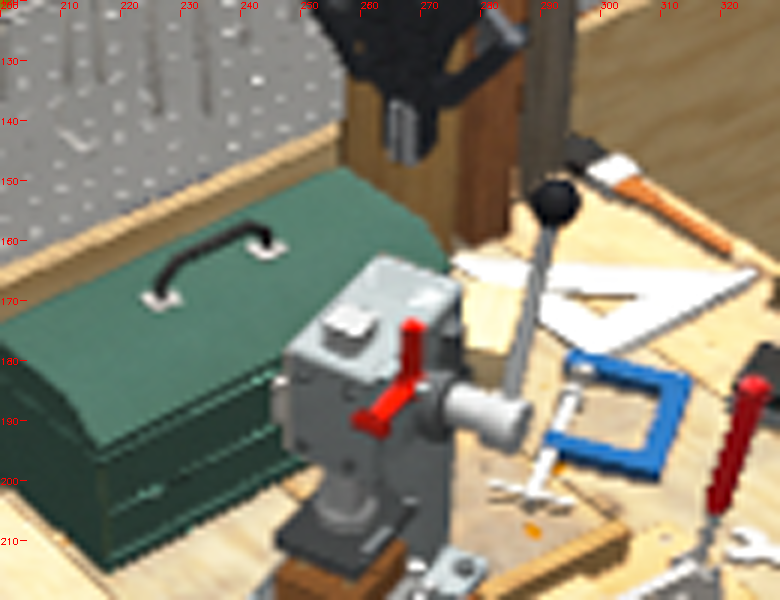

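```bash
python3 - <<'E'
from h import *
plan([477.1,-113.8,385],down(20.9),4)
E
```

```text
[5.5, -29.3, -8.3, 0.0, -0.0, -0.0]
[5.5, -29.3, -8.3, 0.0, -0.0, -0.0]
[5.5, -29.4, -8.3, 0.0, -0.0, -0.0]
[5.5, -29.4, -8.3, 0.0, -0.0, -0.0]
```

```bash
python3 -m inch '[5,-29,-8.3,0,0,0,5,-29,-8.3,0,0,0,6,-29,-8.3,0,0,0,6,-30,-8.3,0,0,0,0,0,0,0,0,0,0,0,0,0,0,0]' 0; python3 - <<'E'
from h import *
info()
c=ctrl.camera_info("wrist");im=ctrl.get_image("wrist");cv2.imwrite("pics/w19.png",im[:,:,::-1]);np.save("w19.npy",c,allow_pickle=True)
print(proj(c,(477.1,-113.8,322)))
E
```

```text
t: 27.65
tcp_pos: [477.4, -112.9, 385.6]
ee_rot: [-0.129, 0.695, 0.129, 0.695]
ft_force: [0.4, 0.6, 0.3]
width: 85.2
t 27.65 tcp [ 477.4 -112.9  385.6] w 85.2 f [0.4 0.6 0.3] 
 x [-0.001  0.    -1.   ] y [-0.358  0.934  0.001] z [ 0.934  0.358 -0.   ] jawhead 21.0 q [-0.35  0.05  0.54  1.8  -0.02  1.3   0.57]
(np.float64(249.1020536552056), np.float64(208.59372491009628))
```

View pics/w19.png

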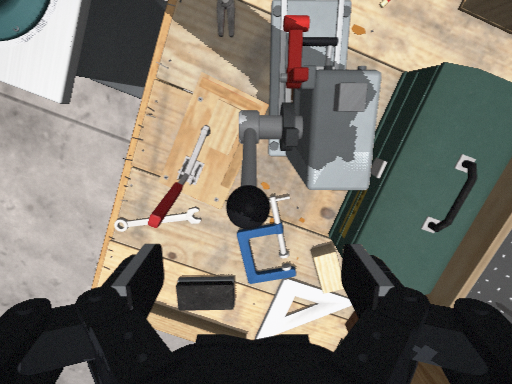

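```bash
python3 -m inch '[28,-0.5,-0.3,0,0,0,28,-0.4,-0.3,0,0,0,24,0,0,0,0,0,0,0,0,0,0,0,0,0,0,0,0,0]'; python3 -m inch '[0,0,0,0,0,0,0,0,0,0,0,0,0,0,0,0,0,0,0,0,0,0,0,0]' 1 90; python3 - <<'E'
from h import *
info()
im=ctrl.get_image("wrist");cv2.imwrite("pics/w20.png",im[:,:,::-1])
import math
f0=None
for i in range(0,14):
    ph=20-i*59.5/12
    f=140.3*(math.sin(math.radians(20))-math.sin(math.radians(ph)));z=140.3*math.cos(math.radians(ph))
    if f0 is not None: print(i,"x",round(z0-z,1),"y",round(f-f0,1))
    f0,z0=f,z
E
```

```text
t: 28.32
tcp_pos: [477.8, -114.6, 306.9]
ee_rot: [-0.129, 0.695, 0.129, 0.696]
ft_force: [-0.6, -0.1, 0.1]
width: 85.5
t: 28.82
tcp_pos: [475.2, -116.2, 306.9]
ee_rot: [-0.128, 0.697, 0.128, 0.694]
ft_force: [-8.3, -0.7, 10.8]
width: 28.2
t 28.82 tcp [ 475.2 -116.2  306.9] w 28.2 f [-8.3 -0.7 10.8] 
 x [-0.004 -0.    -1.   ] y [-0.357  0.934  0.001] z [ 0.934  0.357 -0.004] jawhead 20.9 q [-0.33  0.11  0.55  1.92 -0.06  1.13  0.61]
1 x -3.7 y 11.6
2 x -2.6 y 11.8
3 x -1.6 y 12.0
4 x -0.6 y 12.1
5 x 0.5 y 12.1
6 x 1.5 y 12.0
7 x 2.6 y 11.9
8 x 3.6 y 11.6
9 x 4.6 y 11.2
10 x 5.5 y 10.8
11 x 6.4 y 10.3
12 x 7.3 y 9.7
13 x 8.1 y 9.0
```

View pics/w20.png

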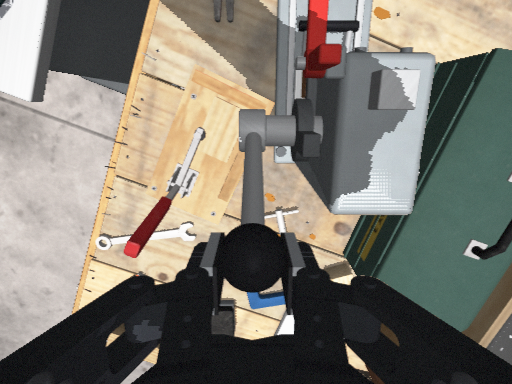

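The grip closed to 28 mm on a 32 mm ball, with an upward push on the tool, so the pads sit above the ball's middle. I'll open, go lower and grip again.

```bash
python3 -m inch '[0,0,0,0,0,0,8,2,0,0,0,0,0,0,0,0,0,0,0,0,0,0,0,0]' 0.3; python3 -m inch '[0,0,0,0,0,0,0,0,0,0,0,0,0,0,0,0,0,0,0,0,0,0,0,0]' 1 90
```

```text
t: 29.38
tcp_pos: [476.5, -113.2, 297.7]
ee_rot: [-0.129, 0.695, 0.129, 0.695]
ft_force: [-0.1, -0.4, 0.0]
width: 59.9
t: 29.88
tcp_pos: [474.5, -114.3, 298.5]
ee_rot: [-0.128, 0.697, 0.128, 0.694]
ft_force: [-8.3, -1.9, 9.3]
width: 28.9
```

```bash
python3 - <<'E'
from h import *
info()
im=ctrl.get_image("wrist");cv2.imwrite("pics/w21.png",im[:,:,::-1])
im=ctrl.get_image("scene");crop(im,230,90,340,220,5,"sc7")
E
```

```text
t 29.88 tcp [ 474.5 -114.3  298.5] w 28.9 f [-8.3 -1.9  9.3] 
 x [-0.004 -0.    -1.   ] y [-0.357  0.934  0.001] z [ 0.934  0.357 -0.004] jawhead 20.9 q [-0.33  0.12  0.55  1.94 -0.07  1.11  0.61]
```

View pics/w21.png

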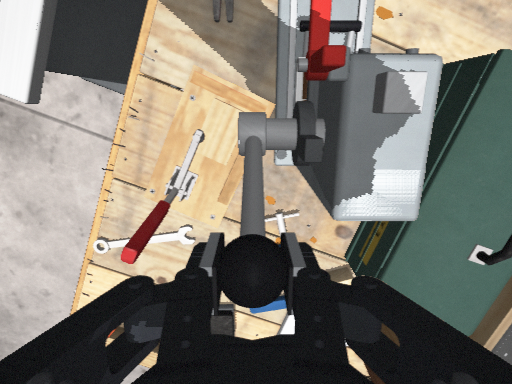

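View pics/sc7.png

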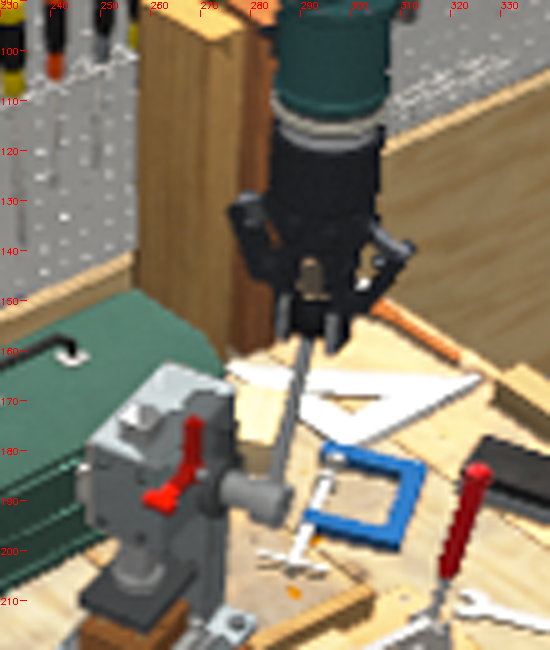

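Regripping 8 mm lower gave about the same width, so the ball is held and the difference is pad give. I'm starting the pull along the arc.

```bash
python3 -m inch '[-3.7,11.6,0,0,0,0,-2.6,11.8,0,0,0,0,-1.6,12,0,0,0,0,0,0,0,0,0,0]' - 90; python3 - <<'E'
from h import *
info()
im=ctrl.get_image("wrist");cv2.imwrite("pics/w22.png",im[:,:,::-1])
E
```

```text
t: 30.48
tcp_pos: [463.9, -79.2, 306.0]
ee_rot: [-0.129, 0.695, 0.129, 0.696]
ft_force: [-0.4, -0.1, 0.2]
width: 0.1
t 30.48 tcp [463.9 -79.2 306. ] w 0.1 f [-0.4 -0.1  0.2] 
 x [ 0.001  0.001 -1.   ] y [-0.359  0.933  0.001] z [0.933 0.359 0.001] jawhead 21.0 q [-0.38  0.07  0.51  1.96 -0.04  1.12  0.51]
```

View pics/w22.png

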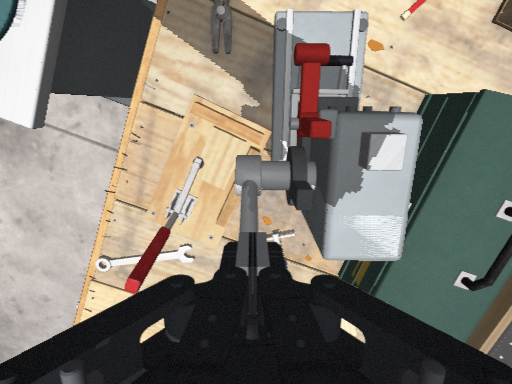

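```bash
python3 - <<'E'
from h import *
# rebuild cam pose for w21 / w20 from tcp
c0=np.load("w19.npy",allow_pickle=True).item()
r0=down(20.95);off=r0.inv().apply(c0['pose'][:3,3]-np.array([477.4,-112.9,385.6]));Rc=r0.inv()*R.from_matrix(c0['pose'][:3,:3])
def cam(p,r):
    c=dict(c0);P=np.eye(4);P[:3,3]=np.array(p)+r.apply(off);P[:3,:3]=(r*Rc).as_matrix();c['pose']=P;return c
A=cam([475.2,-116.2,306.9],down(20.9));B=cam([474.5,-114.3,298.5],down(20.9))
A,B
print(tri((c0,248.5,208),(A,252,258),(B,252,271)))
for z in (310,314,318,322): print(z,at(c0,248.5,208,z).round(1),at(A,252,258,z).round(1),at(B,252,271,z).round(1))
c=ctrl.camera_info("wrist");im=ctrl.get_image("top");crop(im,230,150,310,220,7,"tc4");im=ctrl.get_image("scene");crop(im,230,90,340,220,5,"sc8")
E
```

```text
(array([ 476.3, -114. ,  321.2]), [0.4, 0.2, 0.2])
310 [ 477.9 -117.4  310. ] [ 478.2 -119.7  310. ] [ 478.4 -120.2  310. ]
314 [ 477.4 -116.1  314. ] [ 477.5 -117.7  314. ] [ 477.6 -118.   314. ]
318 [ 477.  -114.8  318. ] [ 476.7 -115.7  318. ] [ 476.7 -115.8  318. ]
322 [ 476.5 -113.5  322. ] [ 475.9 -113.7  322. ] [ 475.9 -113.6  322. ]
```

View pics/sc8.png

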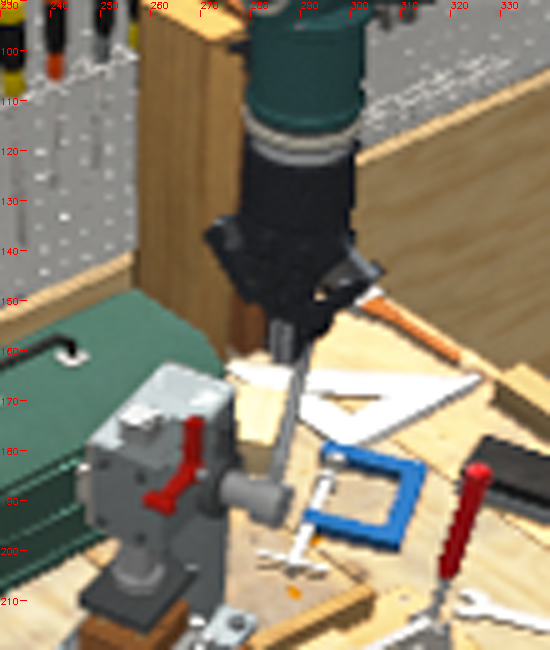

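The ball slid out of the jaws and the lever sprang back, so friction isn't enough. I'll push from behind the knob with shut fingers instead, starting by going over and behind it.

```bash
python3 -m inch '[-30,2,0,0,0,0,-40,0,0,0,0,0,0,-25,-0.4,0,0,0,0,-28,-0.3,0,0,0,0,-25,-0.3,0,0,0,0,0,0,0,0,0,0,0,0,0,0,0]'; python3 - <<'E'
from h import *
info()
c=ctrl.camera_info("wrist");im=ctrl.get_image("wrist");cv2.imwrite("pics/w23.png",im[:,:,::-1])
print(proj(c,(476.3,-114,321)))
plan([490.2,-150.4,310],down(20.9),3)
E
```

```text
t: 31.5
tcp_pos: [490.0, -150.8, 375.5]
ee_rot: [-0.128, 0.695, 0.129, 0.695]
ft_force: [-0.3, -0.4, -0.5]
width: -0.1
t 31.5 tcp [ 490.  -150.8  375.5] w -0.1 f [-0.3 -0.4 -0.5] 
 x [-0.001  0.    -1.   ] y [-0.358  0.934  0.001] z [ 0.934  0.358 -0.   ] jawhead 21.0 q [-0.3   0.1   0.59  1.78 -0.06  1.28  0.67]
(np.float64(250.43455499736922), np.float64(155.4425735275821))
[21.9, 0.0, 0.1, 0.0, -0.0, -0.0]
[21.9, 0.0, 0.1, 0.0, -0.0, -0.0]
[21.9, 0.0, 0.1, 0.0, -0.0, -0.0]
```

View pics/w23.png

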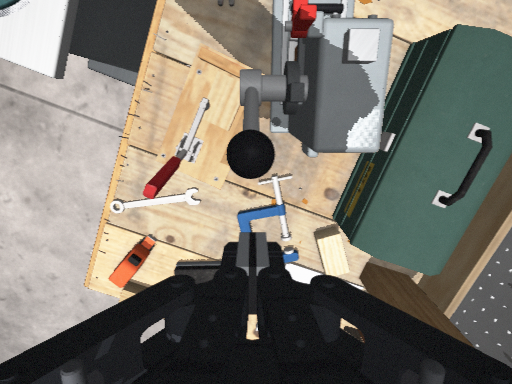

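```bash
python3 -m inch '[22,0,0,0,0,0,22,0,0,0,0,0,21.5,0,0,0,0,0,0,0,0,0,0,0,0,6,0,0,0,0,0,5,0,0,0,0,0,0,0,0,0,0]'; python3 -m inch '[-1.8,6,0,0,0,0,-1.8,6,0,0,0,0,-1.3,6,0,0,0,0,-1.3,6,0,0,0,0,-0.8,6,0,0,0,0,-0.8,6,0,0,0,0,0,0,0,0,0,0]'; python3 - <<'E'
from h import *
info()
im=ctrl.get_image("wrist");cv2.imwrite("pics/w24.png",im[:,:,::-1])
E
```

```text
t: 32.42
tcp_pos: [486.3, -140.6, 311.0]
ee_rot: [-0.129, 0.695, 0.129, 0.696]
ft_force: [0.2, 0.1, 0.1]
width: 0.2
t: 33.3
tcp_pos: [473.1, -107.0, 318.0]
ee_rot: [-0.129, 0.695, 0.129, 0.695]
ft_force: [2.2, -3.4, 1.9]
width: -0.2
t 33.3 tcp [ 473.1 -107.   318. ] w -0.2 f [ 2.2 -3.4  1.9] 
 x [-0.  0. -1.] y [-0.358  0.934  0.   ] z [0.934 0.358 0.   ] jawhead 21.0 q [-0.36  0.09  0.55  1.92 -0.05  1.15  0.58]
```

View pics/w24.png

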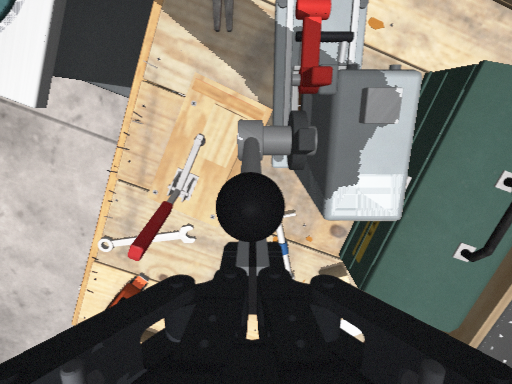

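```bash
python3 -m inch '[-0.3,6,0,0,0,0,-0.3,6,0,0,0,0,0.3,6,0,0,0,0,0.3,6,0,0,0,0,0.8,6,0,0,0,0,0.8,6,0,0,0,0,1.2,6,0,0,0,0,1.2,6,0,0,0,0,0,0,0,0,0,0]'; python3 - <<'E'
from h import *
info()
im=ctrl.get_image("wrist");cv2.imwrite("pics/w25.png",im[:,:,::-1])
im=ctrl.get_image("scene");crop(im,210,100,330,220,5,"sc9")
p=ctrl.get_state()['tcp_pos']-np.array([544,-36.7,0]);print("press x",p[0]*.357-p[1]*.934,"y",p[0]*.934+p[1]*.357)
E
```

```text
t: 34.48
tcp_pos: [456.1, -62.7, 314.2]
ee_rot: [-0.129, 0.695, 0.128, 0.695]
ft_force: [1.5, -4.3, 4.0]
width: -0.1
t 34.48 tcp [456.1 -62.7 314.2] w -0.1 f [ 1.5 -4.3  4. ] 
 x [ 0.001 -0.    -1.   ] y [-0.358  0.934 -0.001] z [0.934 0.358 0.   ] jawhead 21.0 q [-0.42  0.04  0.51  1.97 -0.02  1.14  0.46]
press x -7.031312862204235 y -91.36891606015949
```

View pics/w25.png

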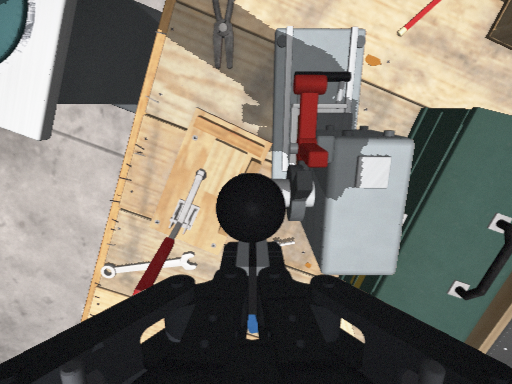

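View pics/sc9.png

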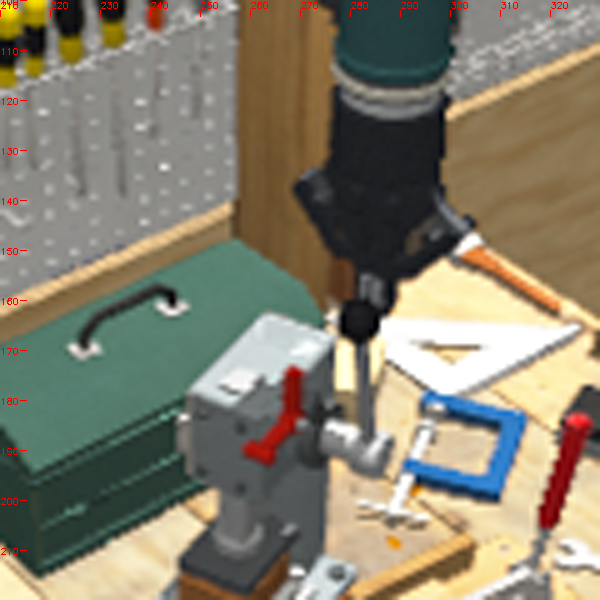

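```bash
python3 -m inch '[1.3,5,0,0,0,0,1.5,5,0,0,0,0,1.8,5,0,0,0,0,2,5,0,0,0,0,2.2,5,0,0,0,0,2.5,5,0,0,0,0,0,0,0,0,0,0]'; python3 - <<'E'
from h import *
info()
p=ctrl.get_state()['tcp_pos']-np.array([544,-36.7,0]);print("press x",p[0]*.357-p[1]*.934,"y",p[0]*.934+p[1]*.357)
im=ctrl.get_image("wrist");cv2.imwrite("pics/w26.png",im[:,:,::-1])
E
```

```text
t: 35.45
tcp_pos: [445.4, -34.8, 302.8]
ee_rot: [-0.129, 0.695, 0.128, 0.695]
ft_force: [1.7, -5.1, 3.7]
width: -0.0
t 35.45 tcp [445.4 -34.8 302.8] w -0.0 f [ 1.7 -5.1  3.7] 
 x [ 0. -0. -1.] y [-0.358  0.934 -0.   ] z [0.934 0.358 0.   ] jawhead 21.0 q [-0.46  0.02  0.47  2.01 -0.01  1.11  0.39]
press x -36.98889237784312 y -91.42405481641698
```

View pics/w26.png

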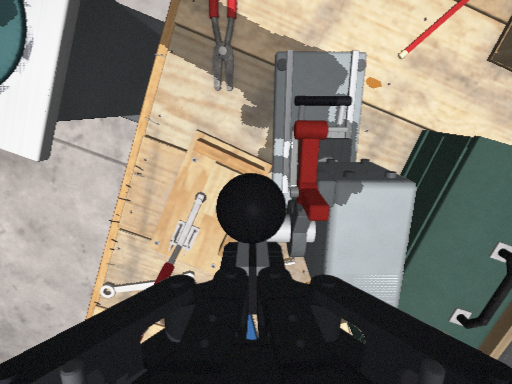

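```bash
python3 -m inch '[2.7,5,0,0,0,0,2.9,5,0,0,0,0,3.2,5,0,0,0,0,3.4,5,0,0,0,0,0,0,0,0,0,0]'; python3 -m inch '[2,3,0,0,0,0,2,2.5,0,0,0,0,0,0,0,0,0,0]'; python3 - <<'E'
from h import *
info()
p=ctrl.get_state()['tcp_pos']-np.array([544,-36.7,0]);print("press x",p[0]*.357-p[1]*.934,"y",p[0]*.934+p[1]*.357)
im=ctrl.get_image("wrist");cv2.imwrite("pics/w27.png",im[:,:,::-1])
im=ctrl.get_image("scene");crop(im,210,100,330,240,5,"sc10")
E
```

```text
t: 36.12
tcp_pos: [438.3, -16.2, 290.6]
ee_rot: [-0.129, 0.695, 0.128, 0.695]
ft_force: [1.5, -4.2, 2.7]
width: -0.1
t: 36.5
tcp_pos: [436.4, -11.2, 286.8]
ee_rot: [-0.129, 0.695, 0.128, 0.696]
ft_force: [2.3, -4.6, 4.7]
width: -0.3
t 36.5 tcp [436.4 -11.2 286.8] w -0.3 f [ 2.3 -4.6  4.7] 
 x [ 0.001 -0.    -1.   ] y [-0.357  0.934 -0.001] z [0.934 0.357 0.   ] jawhead 20.9 q [-0.48  0.02  0.44  2.05 -0.01  1.07  0.33]
press x -62.18298660807689 y -91.37867985255919
```

View pics/w27.png

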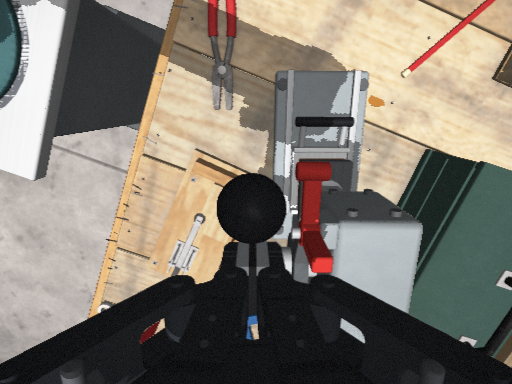

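View pics/sc10.png

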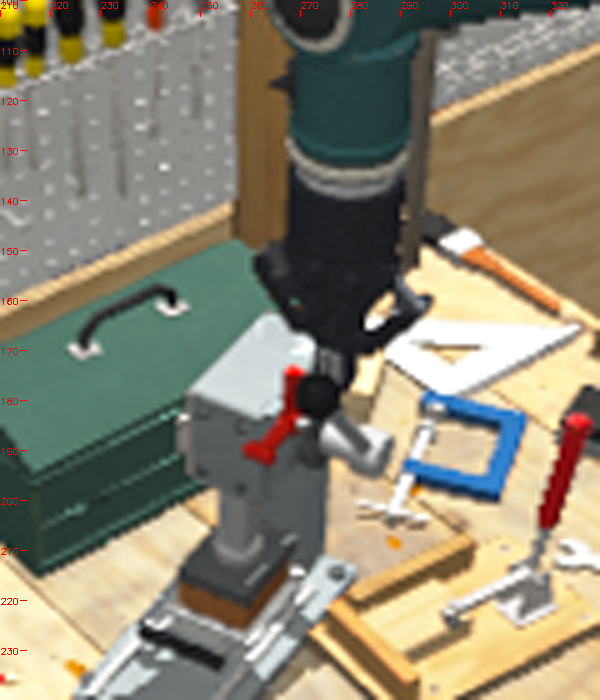

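```bash
python3 -m inch '[1.6,2,0,0,0,0,1.6,2,0,0,0,0,0,0,0,0,0,0]'; python3 -m inch '[1.6,2,0,0,0,0,0,0,0,0,0,0]'
```

```text
t: 36.98
tcp_pos: [435.4, -8.4, 284.3]
ee_rot: [-0.129, 0.695, 0.128, 0.696]
ft_force: [1.0, -7.1, 9.9]
width: -0.1
t: 37.22
tcp_pos: [435.3, -7.7, 283.6]
ee_rot: [-0.129, 0.695, 0.127, 0.696]
ft_force: [0.0, -11.2, 15.5]
width: 0.0
```

```bash
python3 -m inch '[0.7,1.2,0,0,0,0,0,0,0,0,0,0,0,0,0,0,0,0,0,0,0,0,0,0]'; python3 - <<'E'
from h import *
info()
c=ctrl.camera_info("wrist")
p=ctrl.get_state()['tcp_pos']-np.array([544,-36.7,0]);print("press x",p[0]*.357-p[1]*.934,"y",p[0]*.934+p[1]*.357)
im=ctrl.get_image("wrist");crop(im,180,80,400,300,3,"w28")
im=ctrl.get_image("scene");crop(im,210,150,310,250,6,"sc11")
k=lambda x,z:proj(c,np.array([544,-36.7,z])+x*np.array([.357,-.934,0])-90*np.array([.934,.357,0]))
print(k(-89,298),k(-80,305),k(-95,293))
E
```

```text
t: 37.72
tcp_pos: [435.2, -7.3, 283.4]
ee_rot: [-0.129, 0.694, 0.126, 0.697]
ft_force: [0.3, -13.8, 17.6]
width: -0.2
t 37.73 tcp [435.2  -7.3 283.4] w -0.2 f [  0.3 -13.8  17.6] 
 x [ 0.004 -0.003 -1.   ] y [-0.355  0.935 -0.004] z [0.935 0.355 0.003] jawhead 20.8 q [-0.49  0.02  0.44  2.06 -0.    1.06  0.31]
press x -66.26864608751814 y -91.1509130214172
(np.float64(251.2358614441623), np.float64(216.4868097772224)) (np.float64(251.25732837363054), np.float64(241.53652627789367)) (np.float64(251.2225748202233), np.float64(200.39780667905777))
```

View pics/w28.png

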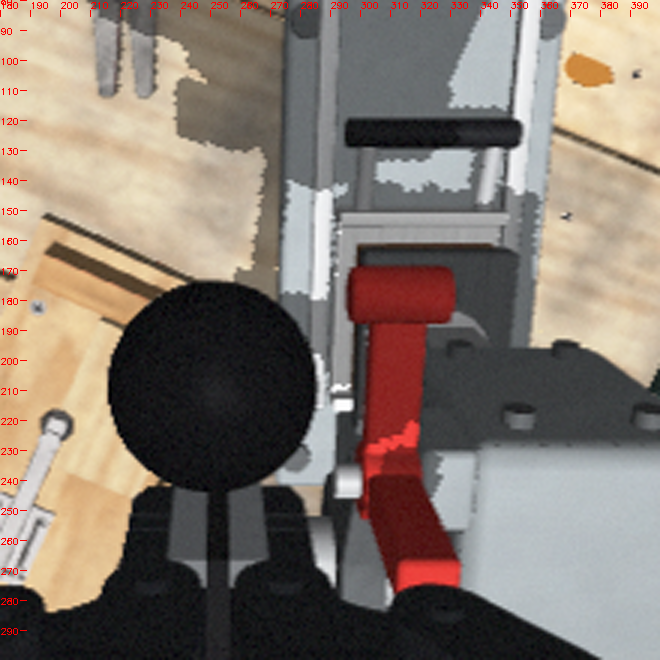

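View pics/sc11.png

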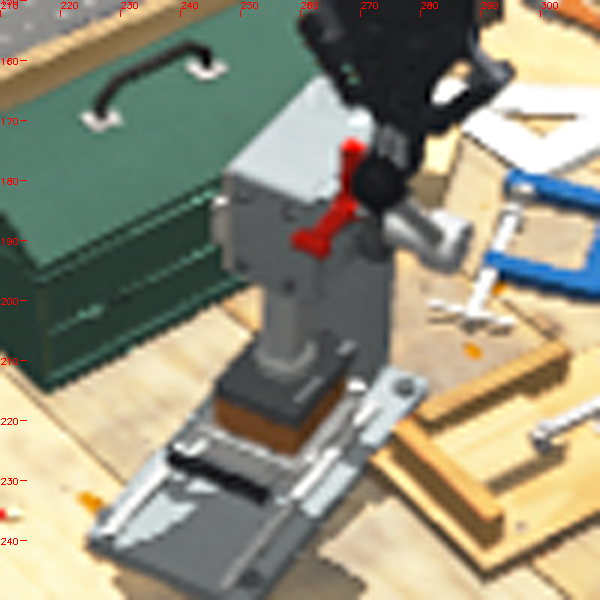

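```bash
python3 -m inch '[0.3,0.3,0,0,0,0,0,0,0,0,0,0,0,0,0,0,0,0]'; python3 - <<'E'
from rig import ctrl
print(ctrl.close_job())
E
```

```text
t: 38.2
tcp_pos: [435.2, -7.2, 283.3]
ee_rot: [-0.129, 0.694, 0.126, 0.697]
ft_force: [-0.0, -13.7, 19.3]
width: -0.3
the job is handed in; nothing more can be done
None
```

The job is handed in at about 38 s of the 72 s allowed, with the fingers still pressing on the lever. No verdict was reported.

**What I did:** I set both brown blocks in the tray, dowels up. I pushed the tray to its stop with the catch on, flipped the catch over, and pulled the lever until the ram sat on the blocks.

**Last checks:**
- **Row:** Seen before the tray was pushed, the centres were about 35 mm apart. Both blocks were square and about 2 mm off the tray's middle line.
- **Tray:** The camera put its travel at about 123 mm. The push ended against a hard stop, with force rising to about 15 N while the tool stood still.
- **Catch:** It lies fully forward, with its strut pointing up.
- **Lever and ram:** The knob is about 92 mm in front of the axis. The hold force is steady at about 24 N and the ram is down on the block tops. I estimate well over 3 N on each block, but that force is worked out, not measured.
- **Dowels:** The ram hides them, so I could not see that they are flush. I infer it from the ram's height and the rise in force.
- **Other tools:** The arm came near none of them, and they look unmoved in the pictures.

**What went wrong or disagreed:**
- Gripping the ball knob failed. It slipped out of the jaws and the lever sprang back. I pulled the lever by pushing from behind the knob with shut fingers instead.
- Camera heights on the dowel tops read about 4 mm lower than the given sizes. I set both blocks down by feel of contact.

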